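Pack a toy roller down the tube with the ramrod

ROBOT

A 6-joint arm with a two-finger parallel gripper is mounted at the origin on the work surface. World frame = base frame: x ahead of the robot, y to its left, z up, the work surface at z = 0. Lengths are in m, angles in rad, forces in N, time in s.
With the tool pointing down it reaches from about 0.3 to 0.825 m from the base axis. Payload 5.4 kg.
Tool frame: the origin (TCP) lies midway between the tips of the shut fingers; the grasp point (between the pads) lies robot.hold_point_z behind it (robot.hold_point_z is the distance from the TCP to the grasp point, in m); y points along the fingers, z is the direction in which the jaws open and shut, and the axes are right-handed (so a half turn about y gives the same grasp; the last joint's range is limited). The gripper opens to 92 mm and grips with 3 to 60 N. Pads are 20 mm wide; open, the fingers measure 128 mm over their backs; the gripper's body (75 mm by 189 mm) begins 69 mm behind the grasp point.
Start: joints at [1.139, 0.158, 1.597, -0, 1.386, -0.21], TCP at [0.127, 0.561, 0.215] pointing down, gripper open.
Joint ranges: [-2.91, 2.91], [-0.94, 2.29], [0.18, 2.7], [-1.29, 4.43], [0.17, 2.64], [-3, 3]. Speed limits (rad/s): [2.57, 2.57, 3.14, 3.14, 3.14, 3.14].

INTERFACE

Orientations are given as a unit quaternion [w, x, y, z].
In Python, from plant import robot gives the robot as it stands.
- The arm moves only by the tool play_rows, never from a script. Its argument "plan" is a list of rows, each an object of numbers: "dx", "dy", "dz": the shift along the world's x, y, z in mm; "wx", "wy", "wz": the turn, a rotation vector about the world's x, y, z in degrees. A call has 1 to 5 rows; each row is the pose to reach, as a shift and turn from the pose measured when the call began; what a row does not reach only later rows make up. A row lasts 1/10 s, in which the tool goes at most 50 mm and 8.59 degrees, less where a joint would pass 70% of its speed; a pose out of reach is approached as far as the arm can. A call with a gripper value outside its range is refused whole. "jaw" is the closure, from -1 (fully open) to 1 (shut), set as the call begins (left out, the last holds). The fingers move at their own pace and stop on an object; "squeeze" is the grip in N (left out, the last holds). Time passes only in rows, so rows that repeat a pose let the fingers close. It gives the time, the measured TCP pose, the force and the opening at its end, in the units of the state.
- robot.state(): the state, without advancing time (a new reading comes with each control period).
- robot.camera(name): name is "side" or "top"; returns the picture (480x640x3 uint8, blue, green, red); there is no depth.
- robot.calibration(name): a dict with "K" (3x3 intrinsics, pixels), "R" (3x3) and "t" (3): a world point X has camera coordinates R X + t. Camera axes: x right, y down, z forward; pixel columns grow to the right and rows downward; lengths in m; the calibration is good to about 2 mm. A picture is of the moment at which its call begins. calibration takes no time and is no camera call.
- robot.sign_off(): hands the job in, once; it reports no verdict.
The state is a dict: "time_s": time; "qpos": joint angles; "qvel": joint speeds; "tau": joint torques, N m; "ee_pos": TCP position; "orientation": TCP orientation; "contact_force": force on the tool from outside, world axes, zero at the start; "torque": the same for the moment, N m; "gripper_width": finger opening in m.
Only numpy, scipy, OpenCV 4.12 (cv2) and the standard library are available. Lean on these libraries where they do the work, as an engineer would, in place of code of your own. Each camera call takes 0.05 s, during which the arm holds its last target.

TASK

Start the loose wooden roller from the plywood board endwise into the mouth of the clear tube and let go of it, then use the ramrod from its stand to push it, and the roller already stuck in there, down until the stack bottoms out. Lean on it firmly once it stops, with about 15 to 20 newtons held for about a second, but never over 30 newtons or the wood splits; then put the ramrod back upright in its stand, fully home, and leave everything else where it is.

Things in the scene. Friction and masses are not known exactly. Their poses are not given: they have to be found in the camera images.
- roller_mid (a point): The loose roller to pack: a plain pale wooden cylinder, 26 mm diameter, 40 mm tall, about 18 g, standing on end near the middle of the plywood board. The point is its centre, 20 mm above its underside; z is its axis.
- board: Plywood board, 90 x 190 mm, 8 mm thick, lying flat and fixed. Origin: centre of its underside; x along its 90 mm width, y along its 190 mm length. The roller stands within 12 mm of its centre; a bobbin stands about 65 mm from the centre towards +y and a toy wheel about 65 mm towards -y, so the roller is best gripped with the fingers closing along the board's x.
- tube: Clear upright packing tube fixed on a wooden foot (76 mm square, 12 mm thick). Origin: centre of the foot's underside, on the tube's axis. Mouth 142 mm above it; outside diameter 37 mm, 43 mm at the mouth; bore 29 mm, flaring to 35 mm in the top 6 mm. Four upright spring strips in the bore, from 3 mm below the mouth down, grip the rollers: pushing meets a drag of up to 10 N, most once both move.
- mouth (a point): Centre of the tube's mouth, level with its rim; z up. A roller like the loose one is already stuck in the bore, its top 10 to 35 mm below the mouth. Far down is a stiff rubber buffer (5 N per mm, up to 8 mm), at a height that varies and is not measured: with both rollers bottomed out, the upper one's top lies 16 to 42 mm below the mouth.
- rod_grip (a point): The ramrod: a wooden rod 16 mm in diameter and 75 mm long below a handle 26 mm in diameter and 60 mm long, 135 mm overall, 60 g, standing upright handle up in its stand. The point is the centre of the handle, 105 mm above the rod's tip; z points along the rod from tip to handle.
- rod_tip (a point): Centre of the ramrod's flat lower end, the end that pushes; z points along the rod from tip to handle.
- stand: The ramrod's stand: a fixed dark wooden block 70 x 70 x 45 mm with a round hole 21 mm in diameter and 35 mm deep in the middle of its top. Origin: centre of its underside. The floor of the hole is 10 mm above the origin.
- bobbin: Bystander: wooden bobbin, 38 mm diameter, 28 mm tall, on the board. Origin: centre of its underside.
- wheel: Bystander: flat wooden toy wheel with a small hole, 42 mm diameter, 12 mm thick, on the board. Origin: centre of its underside.
- cat: Bystander: standing wooden toy cat about 75 mm tall on a 45 x 66 mm foot. Origin: centre of its underside.
- jar: Bystander: glass jar, 64 mm diameter, 75 mm tall. Origin: centre of its underside.
- screwdriver: Bystander: screwdriver lying on the bench.
- offcut: Bystander: wood offcut, 50 x 110 x 22 mm. Origin: centre of its underside.
- brush: Bystander: brush lying on the bench.
- tin: Bystander: steel tin, 74 mm diameter, 80 mm tall. Origin: centre of its underside.

How it is judged:
By the outcome, as a careful person would: the job done as asked, in the order asked, and still so for the second after the job is handed in, with the robot touching nothing.
It also fails if it takes over 72 s, if anything falls off the work surface, if the arm or the gripper's body presses on something with over 40 N, if the wrist force passes 120 N, or if a joint passes its speed limit or range.

## Working session

There is one attempt and no reset: what is moved stays moved. The work goes in short steps, Python scripts to look and compute and a tool call to move; the robot and the scene stay as the last step left them, time stands still between calls to the robot, and variables do not carry over. Pictures are saved under pics/ and viewed, and the job is handed in when it is done.

Besides the shell and the picture viewer there is one more tool, called after ">>>" by a JSON object that holds its "api" and its "payload". play_rows: Moves the arm, as the interface text tells. Its arguments: {"type":"object","properties":{"plan":{"type":"array"},"jaw":{"type":"number"},"squeeze":{"type":"number"}},"required":["plan"]}

```bash
ls; mkdir -p pics; python3 - <<'E'
from plant import robot
import cv2
print(robot.state()); print(robot.hold_point_z)
for n in("side","top"):
    c=robot.calibration(n);print(n,c)
    cv2.imwrite(f"pics/{n}0.png",robot.camera(n))
E
```

```text
pics
{'time_s': 0.0, 'qpos': array([ 1.13891457e+00,  1.59025607e-01,  1.59820951e+00, -4.28530375e-05,
        1.38623175e+00, -2.10129069e-01]), 'qvel': array([-0.00017406,  0.00141144, -0.00060543,  0.00019229,  0.00058391,
        0.0003651 ]), 'tau': array([-1.18375741e-03, -3.85571158e+01, -3.22106123e+01,  6.99051144e-02,
        3.80475016e-02, -1.35342716e-04]), 'ee_pos': array([0.12624594, 0.56032333, 0.21364349]), 'orientation': array([-0.70213132,  0.70339829, -0.07843301,  0.07804312]), 'contact_force': array([-0.88979053,  0.3759554 , -0.21125061]), 'torque': array([-0.04702298, -0.00973379,  0.02778998]), 'gripper_width': 0.09190922359451892}
0.0187
side {'K': array([[436.14210633,   0.        , 318.8447657 ],
       [  0.        , 436.14210633, 242.01664011],
       [  0.        ,   0.        ,   1.        ]]), 'R': array([[-0.89607582, -0.44357303, -0.01706143],
       [-0.29136224,  0.61671762, -0.73127794],
       [ 0.33489725, -0.65030942, -0.68186618]]), 't': array([0.53601349, 0.23966021, 0.89810302])}
top {'K': array([[511.92207648,   0.        , 322.22847515],
       [  0.        , 511.92207648, 234.21546513],
       [  0.        ,   0.        ,   1.        ]]), 'R': array([[ 0.02654347, -0.99964714, -0.00101766],
       [-0.99513075, -0.02632685, -0.09498255],
       [ 0.09492224,  0.00353387, -0.99547842]]), 't': array([-0.01469851,  0.59225371,  1.45763833])}
```

View pics/side0.png

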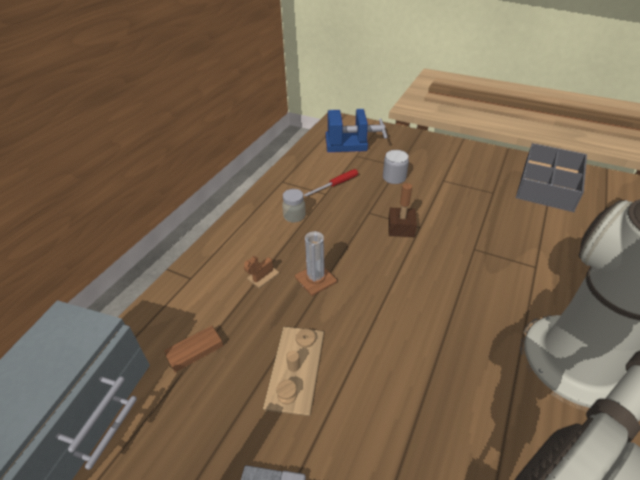

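View pics/top0.png

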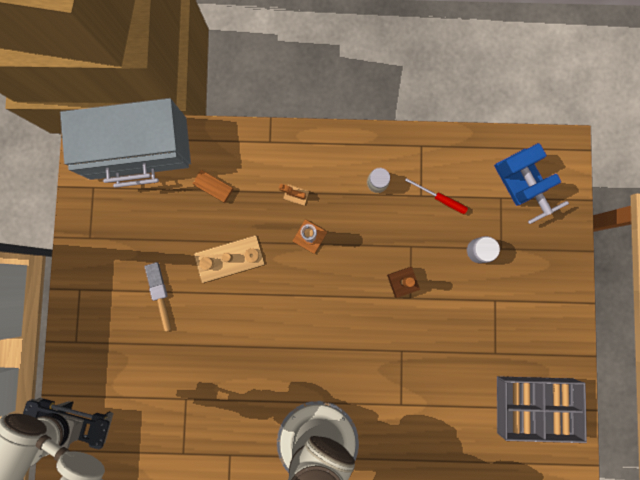

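```bash
python3 - <<'E'
import cv2
def crop(n,x,y,w,h,s,o):
    im=cv2.imread(f"pics/{n}.png")[y:y+h,x:x+w]
    im=cv2.resize(im,None,fx=s,fy=s,interpolation=cv2.INTER_CUBIC)
    for i in range(0,w,10):
        cv2.line(im,(i*s,0),(i*s,6 if i%50 else 14),(0,255,255),1)
        if i%20==0: cv2.putText(im,str(x+i),(i*s,24),0,.4,(0,255,255),1)
    for i in range(0,h,10):
        cv2.line(im,(0,i*s),(6,i*s),(0,255,255),1)
        if i%20==0: cv2.putText(im,str(y+i),(8,i*s+4),0,.4,(0,255,255),1)
    cv2.imwrite(f"pics/{o}.png",im)
crop("side0",255,320,80,100,6,"s_board")
crop("side0",285,225,60,75,8,"s_tube")
crop("side0",375,175,60,70,8,"s_stand")
crop("top0",190,225,80,60,8,"t_board")
crop("top0",285,210,50,50,10,"t_tube")
crop("top0",380,255,55,50,10,"t_stand")
E
```

```text
(no output)
```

View pics/s_board.png

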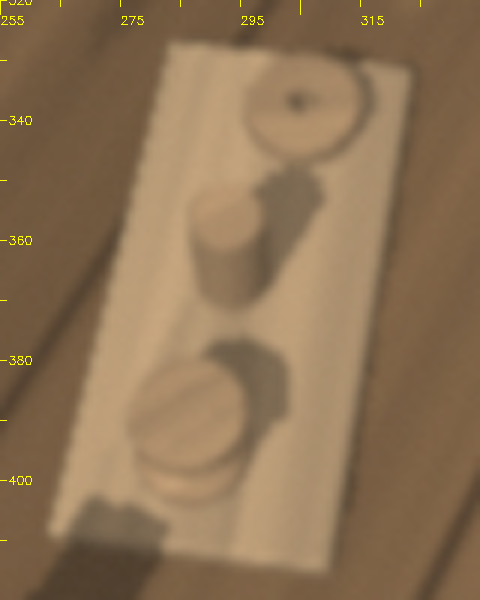

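View pics/s_tube.png

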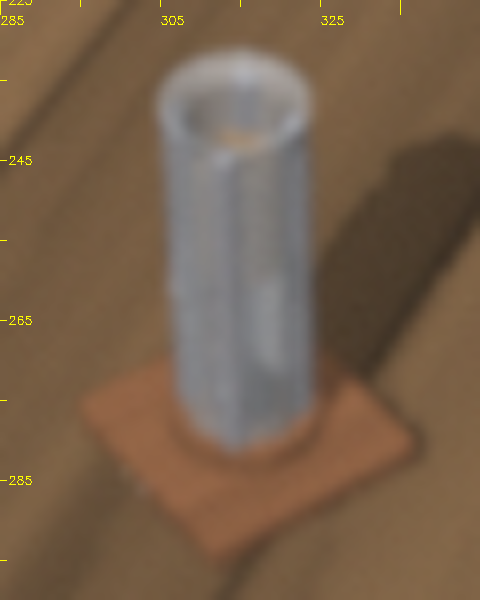

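View pics/s_stand.png

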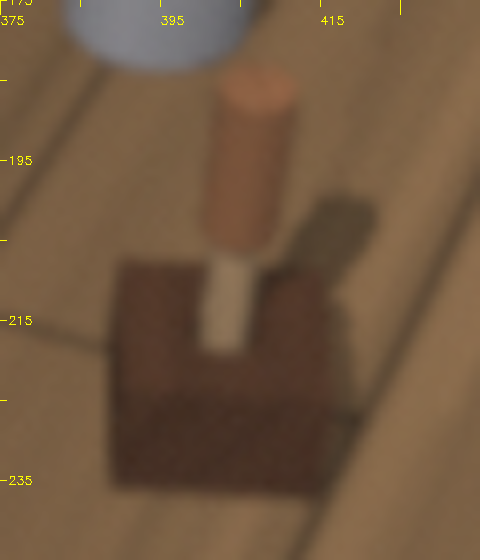

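View pics/t_board.png

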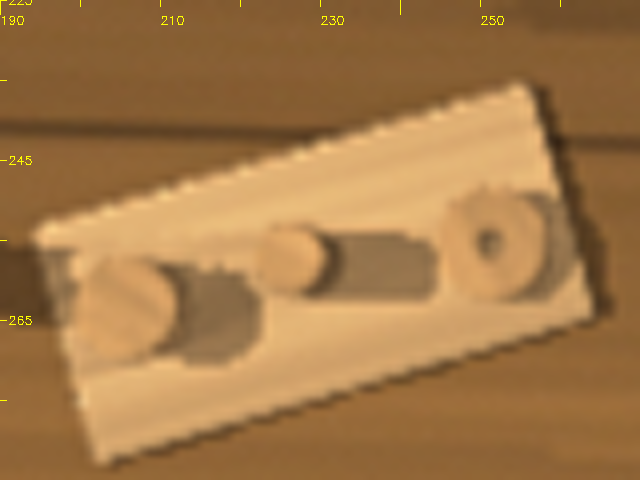

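View pics/t_tube.png

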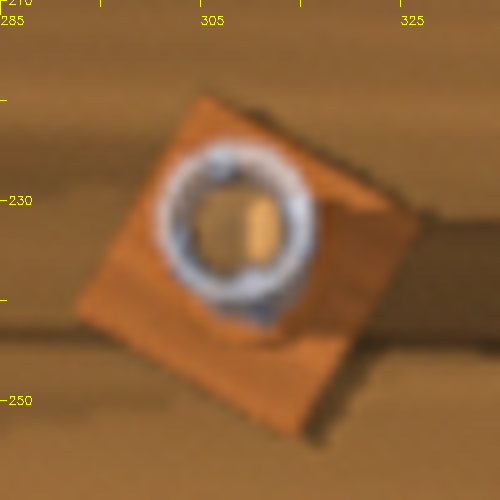

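View pics/t_stand.png

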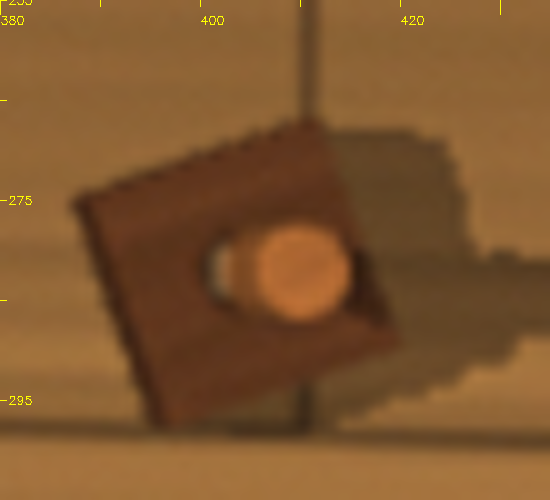

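```bash
cat > h.py <<'E'
import numpy as np, cv2
from plant import robot
C={n:robot.calibration(n) for n in("side","top")}
def proj(n,X):
    c=C[n];p=c["K"]@(c["R"]@np.array(X)+c["t"]);return p[:2]/p[2]
def ray(n,uv):
    c=C[n];d=c["R"].T@np.linalg.inv(c["K"])@np.array([uv[0],uv[1],1.]);return -c["R"].T@c["t"],d/np.linalg.norm(d)
def onz(n,uv,z):
    o,d=ray(n,uv);return o+d*(z-o[2])/d[2]
def tri(us,ut):
    o1,d1=ray("side",us);o2,d2=ray("top",ut)
    A=np.stack([d1,-d2],1);s=np.linalg.lstsq(A,o2-o1,rcond=None)[0]
    a=o1+d1*s[0];b=o2+d2*s[1];return (a+b)/2,np.linalg.norm(a-b)
def crop(im,x,y,w,h,s,o):
    im=cv2.resize(im[y:y+h,x:x+w],None,fx=s,fy=s,interpolation=cv2.INTER_CUBIC)
    for i in range(0,w,10):
        cv2.line(im,(i*s,0),(i*s,6),(0,255,255),1)
        if i%20==0: cv2.putText(im,str(x+i),(i*s,24),0,.4,(0,255,255),1)
    for i in range(0,h,10):
        cv2.line(im,(0,i*s),(6,i*s),(0,255,255),1)
        if i%20==0: cv2.putText(im,str(y+i),(8,i*s+4),0,.4,(0,255,255),1)
    cv2.imwrite(f"pics/{o}.png",im)
E
python3 - <<'E'
from h import *
np.set_printoptions(precision=4,suppress=True)
for n in C: print(n,ray(n,(320,240))[0])
f=lambda x0,y0,s,p:(x0+(p[0]+.5)/s-.5,y0+(p[1]+.5)/s-.5)
sb=lambda *p:f(255,320,6,p); st=lambda *p:f(285,225,8,p); ss=lambda *p:f(375,175,8,p)
tb=lambda *p:f(190,225,8,p); tt=lambda *p:f(285,210,10,p); ts=lambda *p:f(380,255,10,p)
def rep(name,us,ut,z):
    print(name,*tri(us,ut),"side@z",onz("side",us,z)[:2],"top@z",onz("top",ut,z)[:2])
rep("roller top",sb(226,217),tb(292,258),.048)
rep("wheel top",sb(303,105),tb(490,242),.02)
rep("bobbin top",sb(187,412),tb(127,306),.036)
rep("mouth",st(235,103),tt(236.5,222),.142)
rep("handle top",ss(256,92),ts(303,271),.145)
rep("rod tophole",ss(226,350),ts(222,270),.045)
# stand corners top view z=.045
c=np.array([onz("top",ts(*p),.045)[:2] for p in[(75,203),(318,120),(400,345),(158,428)]]);print(c,c.mean(0))
c=np.array([onz("side",ss(*p),.045)[:2] for p in[(115,262),(320,262),(330,393),(115,393)]]);print(c,c.mean(0))
c=np.array([onz("top",tb(*p),.008)[:2] for p in[(35,230),(525,85),(600,315),(100,465)]]);print("board",c,c.mean(0))
c=np.array([onz("side",sb(*p),.008)[:2] for p in[(170,43),(412,68),(328,570),(50,535)]]);print("board",c,c.mean(0))
c=np.array([onz("top",tt(*p),.012)[:2] for p in[(78,308),(205,93),(420,218),(300,438)]]);print("foot",c,c.mean(0))
c=np.array([onz("side",st(*p),.012)[:2] for p in[(80,403),(218,560),(420,440),(345,372)]]);print("foot",c)
from scipy.spatial.transform import Rotation as Ro
s=robot.state();print(Ro.from_quat(s['orientation'],scalar_first=True).as_matrix())
E
```

```text
side [0.2494 0.674  0.7968]
top [ 0.4514 -0.0043  1.5073]
roller top [0.5194 0.2744 0.0442] 0.0014830597793814857 side@z [0.5188 0.2767] top@z [0.5186 0.2734]
wheel top [0.5278 0.2076 0.0156] 4.50865854726832e-06 side@z [0.5262 0.2103] top@z [0.5276 0.207 ]
bobbin top [0.5009 0.3353 0.0321] 0.0010754832342120444 side@z [0.5002 0.3372] top@z [0.5003 0.3341]
mouth [0.588  0.0386 0.14  ] 0.0011687020162312225 side@z [0.5875 0.0408] top@z [0.5872 0.0384]
handle top [ 0.462  -0.2355  0.1398] 0.0014678754399397042 side@z [ 0.461  -0.2281] top@z [ 0.4612 -0.2348]
rod tophole [ 0.4603 -0.2302  0.0378] 0.002843609104937566 side@z [ 0.457 -0.222] top@z [ 0.4616 -0.2287]
[[ 0.4795 -0.1867]
 [ 0.505  -0.2556]
 [ 0.4418 -0.2795]
 [ 0.4165 -0.2111]] [ 0.4607 -0.2332]
[[ 0.5063 -0.2509]
 [ 0.4428 -0.2807]
 [ 0.4192 -0.2154]
 [ 0.4829 -0.1854]] [ 0.4628 -0.2331]
board [[0.5282 0.3756]
 [0.5863 0.1982]
 [0.5026 0.1674]
 [0.4431 0.3476]] [0.515  0.2722]
board [[0.587  0.2003]
 [0.5023 0.1719]
 [0.4438 0.3518]
 [0.5276 0.3799]] [0.5152 0.276 ]
foot [[ 0.5736  0.0881]
 [ 0.638   0.0528]
 [ 0.6028 -0.0114]
 [ 0.5372  0.022 ]] [0.5879 0.0379]
foot [[0.6361 0.0567]
 [0.5698 0.094 ]
 [0.5361 0.0258]
 [0.5686 0.0102]]
[[ 0.9755 -0.0007  0.22  ]
 [-0.22   -0.0015  0.9755]
 [-0.0003 -1.     -0.0016]]
```

>>> {"api": "play_rows", "payload": {"plan": [{"dx": 30,"dy": -22,"wz": -7},{"dx": 65,"dy": -47,"wz": -14},{"dx": 100,"dy": -72,"wz": -21},{"dx": 135,"dy": -98,"dz": -5,"wz": -28},{"dx": 170,"dy": -123,"dz": -10,"wz": -35}], "jaw": -1, "squeeze": 25}}

```text
invalid input at $.plan[0]: expected keys dx, dy, dz, wx, wy, wz
```

>>> {"api": "play_rows", "payload": {"plan": [{"dx": 30,"dy": -22,"dz": 0,"wx": 0,"wy": 0,"wz": -7},{"dx": 65,"dy": -47,"dz": 0,"wx": 0,"wy": 0,"wz": -14},{"dx": 100,"dy": -72,"dz": 0,"wx": 0,"wy": 0,"wz": -21},{"dx": 135,"dy": -98,"dz": -5,"wx": 0,"wy": 0,"wz": -28},{"dx": 170,"dy": -123,"dz": -10,"wx": 0,"wy": 0,"wz": -35}], "jaw": -1, "squeeze": 25}}

```text
time_s: 0.6
ee_pos: [0.2973, 0.4361, 0.2034]
orientation: [-0.645, 0.647, -0.288, 0.287]
contact_force: [-0.3, -0.3, 0.5]
gripper_width: 0.0919
```

>>> {"api": "play_rows", "payload": {"plan": [{"dx": 38,"dy": -28,"dz": 0,"wx": 0,"wy": 0,"wz": -5},{"dx": 76,"dy": -56,"dz": -5,"wx": 0,"wy": 0,"wz": -10},{"dx": 114,"dy": -84,"dz": -15,"wx": 0,"wy": 0,"wz": -16},{"dx": 152,"dy": -112,"dz": -30,"wx": 0,"wy": 0,"wz": -20},{"dx": 190,"dy": -139,"dz": -45,"wx": 0,"wy": 0,"wz": -24}]}}

```text
time_s: 1.1
ee_pos: [0.4885, 0.2956, 0.1578]
orientation: [-0.571, 0.572, -0.417, 0.416]
contact_force: [0.2, 1.3, -0.6]
gripper_width: 0.0922
```

>>> {"api": "play_rows", "payload": {"plan": [{"dx": 15,"dy": -11,"dz": -15,"wx": 0,"wy": 0,"wz": 0},{"dx": 32,"dy": -22,"dz": -30,"wx": 0,"wy": 0,"wz": 0},{"dx": 32,"dy": -22,"dz": -40,"wx": 0,"wy": 0,"wz": 0},{"dx": 32,"dy": -22,"dz": -40,"wx": 0,"wy": 0,"wz": 0}]}}

```text
time_s: 1.5
ee_pos: [0.5187, 0.2733, 0.1156]
orientation: [-0.57, 0.573, -0.418, 0.415]
contact_force: [0.3, 0.1, -0.0]
gripper_width: 0.0923
```

```bash
python3 - <<'E'
from h import *
np.set_printoptions(precision=4,suppress=True)
s=robot.state();p=s['ee_pos']
from scipy.spatial.transform import Rotation as Ro
R=Ro.from_quat(s['orientation'],scalar_first=True).as_matrix()
print(s['time_s'],p,R,s['contact_force'],s['qpos'])
for n in C:
    im=robot.camera(n);cv2.imwrite(f"pics/{n}1.png",im)
    u=proj(n,p);print(n,u)
    crop(im,int(u[0])-40,int(u[1])-40,80,80,7,n+"1c")
    for k in(-1,1):print(k,proj(n,p+R[:,2]*k*.046))
E
```

```text
1.5 [0.5187 0.2733 0.1156] [[ 0.3057 -0.0063  0.9521]
 [-0.9521 -0.001   0.3057]
 [-0.0009 -1.     -0.0063]] [ 0.3499  0.1218 -0.0315] [ 0.2785  0.2849  1.6523  0.0008  1.2107 -0.0325]
side [291.021  334.3135]
-1 [315.3243 337.0529]
1 [267.0563 331.6122]
top [221.4381 255.4816]
-1 [225.8671 271.7476]
1 [217.0375 239.3203]
```

View pics/side1c.png

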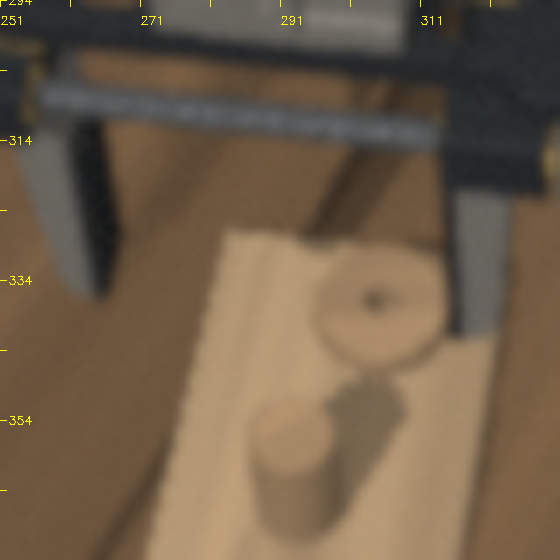

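View pics/top1c.png

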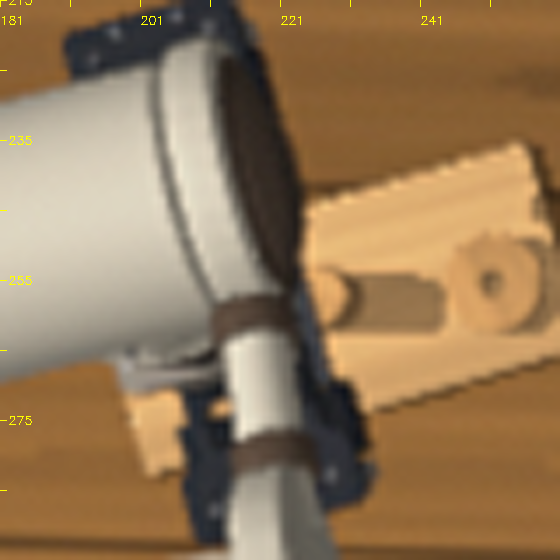

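```bash
python3 - <<'E'
from h import *
np.set_printoptions(precision=2,suppress=True)
s=robot.state();p=s['ee_pos']
from scipy.spatial.transform import Rotation as Ro
R=Ro.from_quat(s['orientation'],scalar_first=True).as_matrix()
for k in(-1,1):
  for t in(.018,.046):
   for w in (-.01,0,.01):
    u=proj("side",p+R[:,2]*k*.046*1+R[:,2]*(k*(t-.046) if t>.046 else 0)+R[:,0]*w);print(k,w,u,(u-[251,294])*7)
  u=proj("side",p+R[:,2]*k*.064+R[:,0]*-.01);print("back",k,u,(u-[251,294])*7)
im=cv2.imread("pics/side1.png");crop(im,255,300,72,50,11,"fing")
E
```

```text
-1 -0.01 [313.8  341.17] [439.62 330.17]
-1 0 [314.64 336.63] [445.49 298.42]
-1 0.01 [315.46 332.18] [451.25 267.23]
-1 -0.01 [313.8  341.17] [439.62 330.17]
-1 0 [314.64 336.63] [445.49 298.42]
-1 0.01 [315.46 332.18] [451.25 267.23]
back -1 [323.51 342.28] [507.59 337.97]
1 -0.01 [264.99 335.56] [ 97.9  290.92]
1 0 [266.24 331.13] [106.7  259.94]
1 0.01 [267.48 326.79] [115.34 229.51]
1 -0.01 [264.99 335.56] [ 97.9  290.92]
1 0 [266.24 331.13] [106.7  259.94]
1 0.01 [267.48 326.79] [115.34 229.51]
back 1 [255.59 334.48] [ 32.13 283.36]
```

View pics/fing.png

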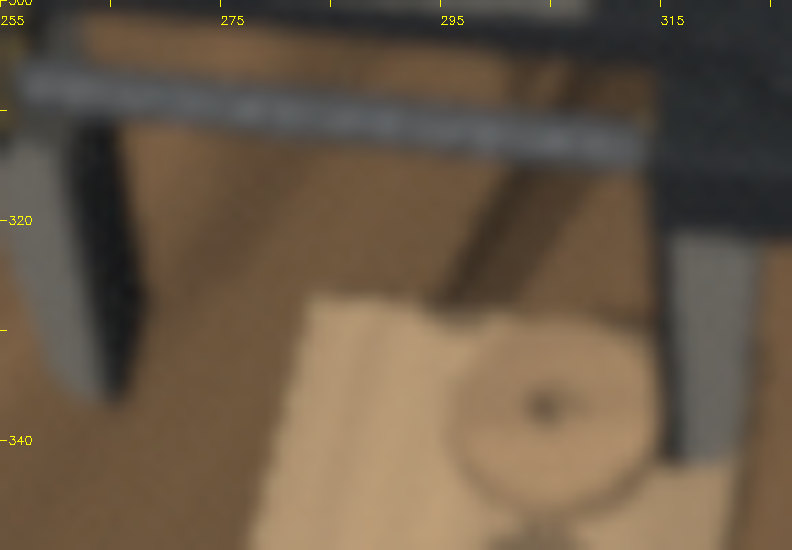

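>>> {"api": "play_rows", "payload": {"plan": [{"dx": 0,"dy": 2,"dz": -25,"wx": 0,"wy": -0.3,"wz": 0},{"dx": 0,"dy": 2,"dz": -50,"wx": 0,"wy": -0.3,"wz": 0},{"dx": 0,"dy": 2,"dz": -75,"wx": 0,"wy": -0.3,"wz": 0},{"dx": 0,"dy": 2,"dz": -92,"wx": 0,"wy": -0.3,"wz": 0},{"dx": 0,"dy": 2,"dz": -92,"wx": 0,"wy": -0.3,"wz": 0}]}}

```text
time_s: 2.1
ee_pos: [0.5172, 0.2767, 0.0242]
orientation: [-0.571, 0.573, -0.416, 0.416]
contact_force: [0.9, -0.7, -0.1]
gripper_width: 0.092
```

```bash
python3 - <<'E'
from h import *
np.set_printoptions(precision=4,suppress=True)
s=robot.state();p=s['ee_pos']
print(s['time_s'],p,s['contact_force'],s['orientation'])
for n in C:
    im=robot.camera(n);cv2.imwrite(f"pics/{n}2.png",im)
    u=proj(n,p);print(n,u)
    if n=="side":crop(im,int(u[0])-40,int(u[1])-45,80,70,8,n+"2c")
E
```

```text
2.1 [0.5172 0.2767 0.0242] [ 0.8884 -0.7228 -0.085 ] [-0.5714  0.5725 -0.4159  0.4156]
side [293.6332 362.6296]
top [226.4462 257.6801]
```

View pics/side2c.png

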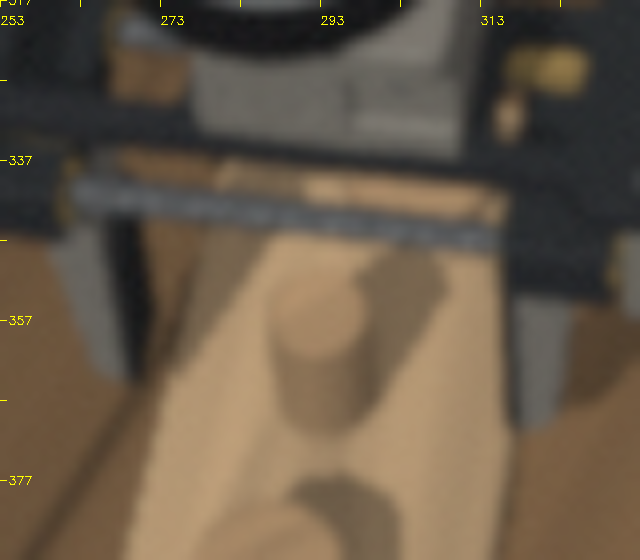

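>>> {"api": "play_rows", "payload": {"plan": [{"dx": 0,"dy": -0.5,"dz": -2,"wx": 0,"wy": 0,"wz": 0},{"dx": 0,"dy": -0.5,"dz": -2,"wx": 0,"wy": 0,"wz": 0},{"dx": 0,"dy": -0.5,"dz": -2,"wx": 0,"wy": 0,"wz": 0},{"dx": 0,"dy": -0.5,"dz": -2,"wx": 0,"wy": 0,"wz": 0},{"dx": 0,"dy": -0.5,"dz": -2,"wx": 0,"wy": 0,"wz": 0}], "jaw": 1, "squeeze": 25}}

```text
time_s: 2.7
ee_pos: [0.5199, 0.2767, 0.0252]
orientation: [0.573, -0.571, 0.415, -0.417]
contact_force: [0.5, 0.3, -0.3]
gripper_width: 0.0542
```

>>> {"api": "play_rows", "payload": {"plan": [{"dx": 0,"dy": 0,"dz": 0,"wx": 0,"wy": 0,"wz": 0},{"dx": 0,"dy": 0,"dz": 0,"wx": 0,"wy": 0,"wz": 0},{"dx": 0,"dy": 0,"dz": 0,"wx": 0,"wy": 0,"wz": 0}]}}

```text
time_s: 3.0
ee_pos: [0.5199, 0.2766, 0.0252]
orientation: [0.573, -0.571, 0.415, -0.417]
contact_force: [-1.4, 0.9, 1.0]
gripper_width: 0.0302
```

>>> {"api": "play_rows", "payload": {"plan": [{"dx": 0,"dy": 0,"dz": 0,"wx": 0,"wy": 0,"wz": 0},{"dx": 0,"dy": 0,"dz": 0,"wx": 0,"wy": 0,"wz": 0},{"dx": 0,"dy": 0,"dz": 0,"wx": 0,"wy": 0,"wz": 0}]}}

```text
time_s: 3.3
ee_pos: [0.5199, 0.2766, 0.0252]
orientation: [0.573, -0.571, 0.415, -0.417]
contact_force: [-0.1, -0.2, 1.1]
gripper_width: 0.0252
```

```bash
python3 - <<'E'
from h import *
np.set_printoptions(precision=4,suppress=True)
for i in range(3):
    s=robot.state();p=s['ee_pos']
    print(s['time_s'],p,s['contact_force'],s['gripper_width'],s['qpos'])
    im=robot.camera("side")
u=proj("side",p);crop(im,int(u[0])-40,int(u[1])-45,80,70,8,"side3c")
E
```

```text
3.3 [0.5199 0.2766 0.0252] [-0.1035 -0.2154  1.1132] 0.02522987992927451 [ 0.2844  0.4067  1.6974 -0.0008  1.0334 -0.0284]
3.35 [0.5199 0.2766 0.0252] [-0.0934  0.2638  1.0076] 0.025267592272366177 [ 0.2844  0.4067  1.6974 -0.0008  1.0334 -0.0284]
3.4 [0.5199 0.2766 0.0252] [-0.4704  0.0267  0.0774] 0.025640577397186937 [ 0.2844  0.4067  1.6974 -0.0008  1.0334 -0.0285]
```

View pics/side3c.png

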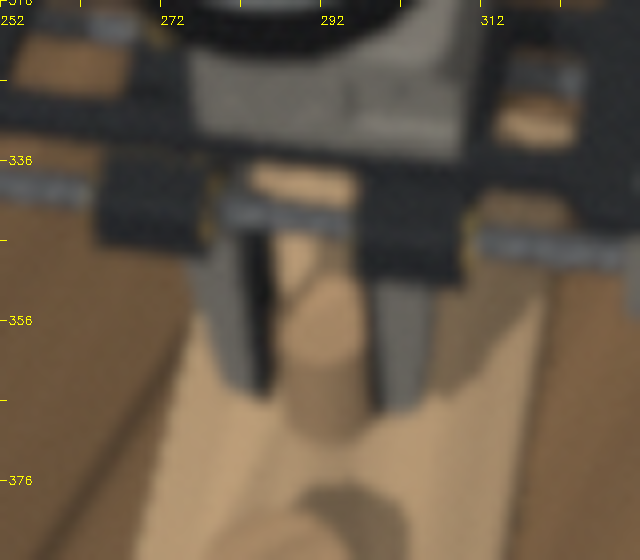

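>>> {"api": "play_rows", "payload": {"plan": [{"dx": 0,"dy": 0,"dz": 10,"wx": 0,"wy": 0,"wz": 0},{"dx": 0,"dy": 0,"dz": 40,"wx": 0,"wy": 0,"wz": 0},{"dx": 0,"dy": 0,"dz": 80,"wx": 0,"wy": 0,"wz": 0},{"dx": 0,"dy": 0,"dz": 125,"wx": 0,"wy": 0,"wz": 0},{"dx": 0,"dy": 0,"dz": 170,"wx": 0,"wy": 0,"wz": 0}]}}

```text
time_s: 3.95
ee_pos: [0.5195, 0.2765, 0.1975]
orientation: [0.573, -0.571, 0.415, -0.417]
contact_force: [0.9, -0.6, 0.1]
gripper_width: 0.0255
```

>>> {"api": "play_rows", "payload": {"plan": [{"dx": 6,"dy": -20,"dz": 5,"wx": 0,"wy": 0,"wz": 0},{"dx": 16,"dy": -60,"dz": 5,"wx": 0,"wy": 0,"wz": 0},{"dx": 28,"dy": -100,"dz": 5,"wx": 0,"wy": 0,"wz": 0},{"dx": 40,"dy": -140,"dz": 5,"wx": 0,"wy": 0,"wz": 0},{"dx": 50,"dy": -180,"dz": 5,"wx": 0,"wy": 0,"wz": 0}]}}

```text
time_s: 4.45
ee_pos: [0.5699, 0.095, 0.2035]
orientation: [0.573, -0.571, 0.414, -0.417]
contact_force: [0.7, 0.7, -0.1]
gripper_width: 0.0254
```

```bash
python3 - <<'E'
from h import *
np.set_printoptions(precision=4,suppress=True)
s=robot.state();p=s['ee_pos']
from scipy.spatial.transform import Rotation as Ro
R=Ro.from_quat(s['orientation'],scalar_first=True).as_matrix()
print(s['time_s'],p,s['contact_force'],s['gripper_width'],R)
im=robot.camera("side");cv2.imwrite("pics/side4.png",im)
E
```

```text
4.45 [0.5699 0.095  0.2035] [ 0.7173  0.7098 -0.0912] 0.02539795475532714 [[ 0.3084  0.0055  0.9512]
 [-0.9513  0.0005  0.3084]
 [ 0.0012 -1.      0.0054]]
```

View pics/side4.png

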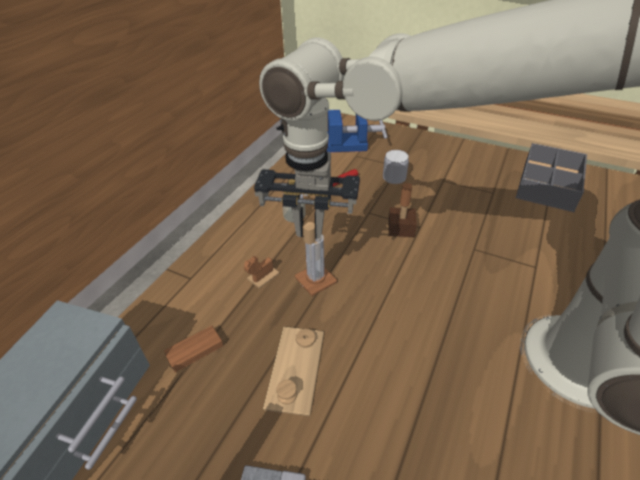

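>>> {"api": "play_rows", "payload": {"plan": [{"dx": 6,"dy": -20,"dz": 0,"wx": 0,"wy": 0.3,"wz": 0},{"dx": 12,"dy": -40,"dz": 0,"wx": 0,"wy": 0.3,"wz": 0},{"dx": 17.5,"dy": -55,"dz": -8,"wx": 0,"wy": 0.3,"wz": 0},{"dx": 17.5,"dy": -55,"dz": -20,"wx": 0,"wy": 0.3,"wz": 0},{"dx": 17.5,"dy": -55,"dz": -20,"wx": 0,"wy": 0.3,"wz": 0}]}}

```text
time_s: 5.0
ee_pos: [0.5871, 0.0348, 0.1806]
orientation: [-0.569, 0.572, -0.418, 0.417]
contact_force: [0.3, 0.2, -0.5]
gripper_width: 0.0249
```

```bash
cat > look.py <<'E'
from h import *
import sys
np.set_printoptions(precision=4,suppress=True)
s=robot.state();p=s['ee_pos']
from scipy.spatial.transform import Rotation as Ro
R=Ro.from_quat(s['orientation'],scalar_first=True).as_matrix()
print(s['time_s'],p,s['contact_force'],s['gripper_width']);print(R[:,1],R[:,2])
for n in sys.argv[2:]:
    im=robot.camera(n);cv2.imwrite(f"pics/{n}{sys.argv[1]}.png",im)
    u=proj(n,p);print(n,u)
    crop(im,int(u[0])-40,int(u[1])-30,80,75,8,f"{n}{sys.argv[1]}c")
E
python3 look.py 5 side top
```

```text
5.0 [0.5871 0.0348 0.1806] [ 0.34    0.1736 -0.5059] 0.02490114906100411
[-0.0037 -0.0025 -1.    ] [ 0.9527  0.304  -0.0043]
side [314.8936 222.6868]
top [309.1589 230.3447]
```

View pics/side5c.png

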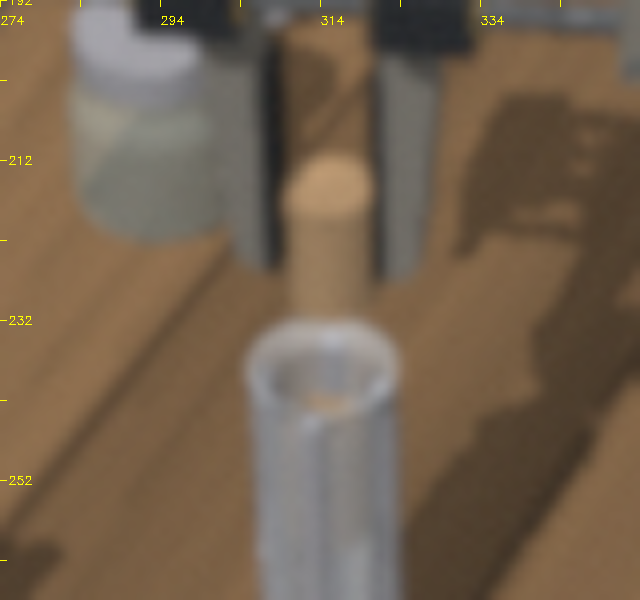

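View pics/top5c.png

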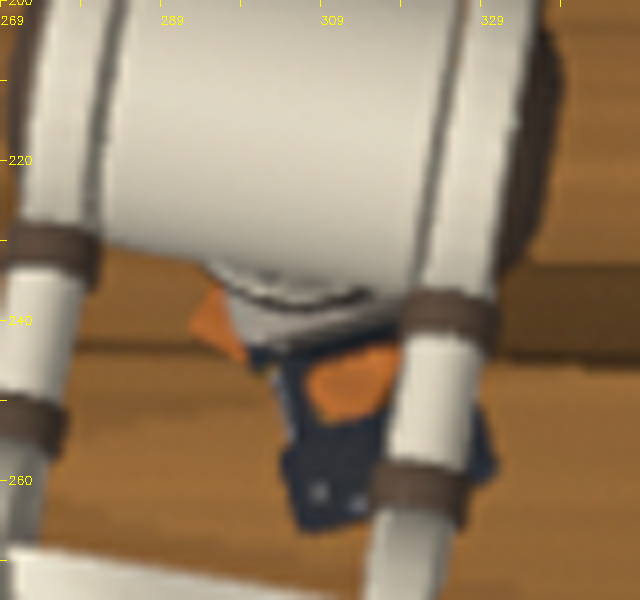

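```bash
python3 - <<'E'
from h import *
np.set_printoptions(precision=2,suppress=True)
m=np.array([.5875,.040,.142])
o=np.array([274,192])
pm=proj("side",m);print("mouth pred crop",(pm-o)*8, "obs ~ (322,374)")
for dz in (.021,.061):
  a=m+[0,0,dz];print(dz,(proj("side",a)-pm)*8, [(proj("side",a+d)-proj("side",a))*8/1 for d in ([.001,0,0],[0,.001,0],[0,0,.001])])
E
```

```text
mouth pred crop [320.72 361.77] obs ~ (322,374)
0.021 [ -1.87 -56.52] [array([-3.25, -1.03]), array([-1.64,  2.18]), array([-0.09, -2.73])]
0.061 [  -5.6 -169. ] [array([-3.34, -1.02]), array([-1.7 ,  2.17]), array([-0.1, -2.9])]
```

```bash
python3 - <<'E'
from h import *
np.set_printoptions(precision=2,suppress=True)
from scipy.spatial.transform import Rotation as Ro
s=robot.state();p=s['ee_pos']
R=Ro.from_quat(s['orientation'],scalar_first=True).as_matrix()
o=np.array([274,192])
print(s['qpos'],p)
for k in(-1,1): print((proj("side",p-R[:,0]*.01+R[:,2]*k*.0128)-o)*8+3.5)
im=cv2.imread("pics/side5.png");crop(im,296,205,40,45,14,"z5")
E
```

```text
[-0.14  0.22  1.59 -0.    1.33 -0.45] [0.59 0.04 0.18]
[367.98 271.7 ]
[274.22 263.79]
```

View pics/z5.png

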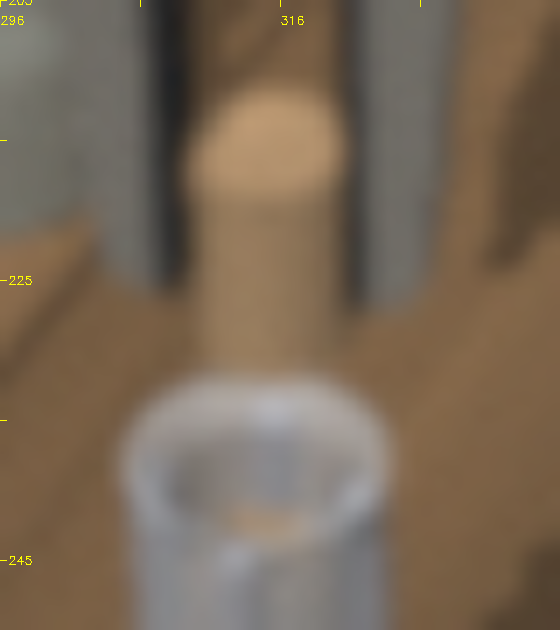

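>>> {"api": "play_rows", "payload": {"plan": [{"dx": 0,"dy": 3,"dz": 0,"wx": 0,"wy": 0,"wz": 0},{"dx": 0,"dy": 6,"dz": 0,"wx": 0,"wy": 0,"wz": 0},{"dx": 0,"dy": 6,"dz": -4,"wx": 0,"wy": 0,"wz": 0},{"dx": 0,"dy": 6,"dz": -8,"wx": 0,"wy": 0,"wz": 0},{"dx": 0,"dy": 6,"dz": -8,"wx": 0,"wy": 0,"wz": 0}]}}

```text
time_s: 5.6
ee_pos: [0.5875, 0.0413, 0.1736]
orientation: [-0.57, 0.573, -0.417, 0.417]
contact_force: [-0.1, 0.2, -0.2]
gripper_width: 0.0256
```

```bash
python3 look.py 6 side; python3 -c "
from h import *
im=cv2.imread('pics/side6.png');crop(im,296,205,40,45,14,'z6')"
```

```text
5.6 [0.5875 0.0413 0.1736] [-0.1304  0.1731 -0.1833] 0.025573450804335766
[-0.0023 -0.0029 -1.    ] [ 0.9523  0.3053 -0.0031]
side [313.4635 226.8788]
```

View pics/z6.png

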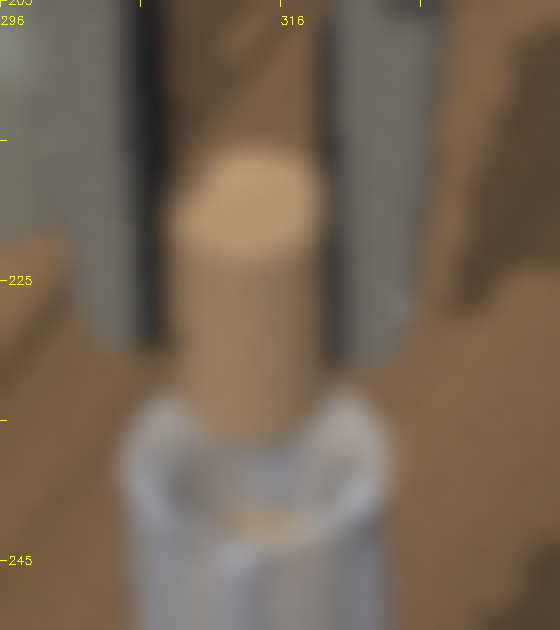

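>>> {"api": "play_rows", "payload": {"plan": [{"dx": 0,"dy": 0.5,"dz": -4,"wx": 0,"wy": 0,"wz": 0},{"dx": 0,"dy": 0.5,"dz": -8,"wx": 0,"wy": 0,"wz": 0},{"dx": 0,"dy": 0.5,"dz": -12,"wx": 0,"wy": 0,"wz": 0},{"dx": 0,"dy": 0.5,"dz": -15,"wx": 0,"wy": 0,"wz": 0},{"dx": 0,"dy": 0.5,"dz": -15,"wx": 0,"wy": 0,"wz": 0}]}}

```text
time_s: 6.15
ee_pos: [0.5873, 0.0417, 0.1582]
orientation: [-0.57, 0.573, -0.417, 0.417]
contact_force: [-0.3, 0.2, -1.6]
gripper_width: 0.0255
```

```bash
python3 look.py 7 side; python3 -c "
from h import *
im=cv2.imread('pics/side7.png');crop(im,296,205,40,45,14,'z7')"
```

```text
6.15 [0.5873 0.0417 0.1582] [-0.3303  0.1833 -1.5622] 0.025460312379436946
[-0.0031 -0.0028 -1.    ] [ 0.9523  0.3051 -0.0038]
side [313.6472 232.3063]
```

View pics/z7.png

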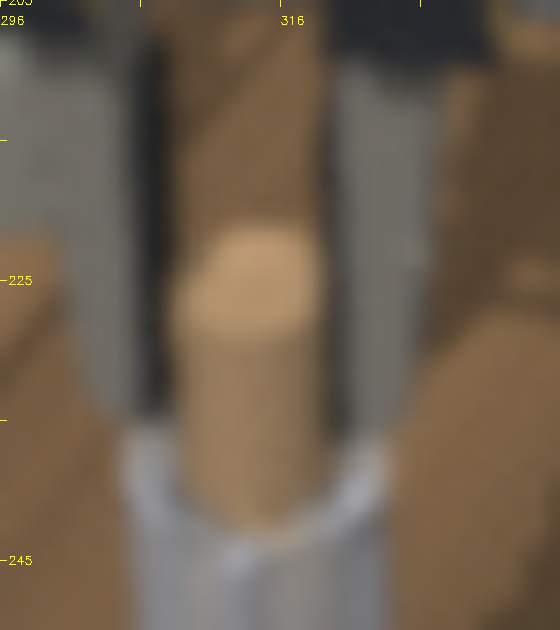

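>>> {"api": "play_rows", "payload": {"plan": [{"dx": 0,"dy": 0,"dz": -1,"wx": 0,"wy": 0,"wz": 0},{"dx": 0,"dy": 0,"dz": -2,"wx": 0,"wy": 0,"wz": 0},{"dx": 0,"dy": 0,"dz": -3,"wx": 0,"wy": 0,"wz": 0},{"dx": 0,"dy": 0,"dz": -4,"wx": 0,"wy": 0,"wz": 0}]}}

```text
time_s: 6.6
ee_pos: [0.5876, 0.0417, 0.1546]
orientation: [-0.57, 0.573, -0.417, 0.417]
contact_force: [0.3, 0.4, -0.3]
gripper_width: 0.0256
```

>>> {"api": "play_rows", "payload": {"plan": [{"dx": 0,"dy": 0,"dz": -1,"wx": 0,"wy": 0,"wz": 0},{"dx": 0,"dy": 0,"dz": -2,"wx": 0,"wy": 0,"wz": 0},{"dx": 0,"dy": 0,"dz": -3,"wx": 0,"wy": 0,"wz": 0},{"dx": 0,"dy": 0,"dz": -4,"wx": 0,"wy": 0,"wz": 0}]}}

```text
time_s: 7.0
ee_pos: [0.5881, 0.0411, 0.151]
orientation: [-0.57, 0.573, -0.416, 0.417]
contact_force: [1.7, -2.5, 2.4]
gripper_width: 0.025
```

>>> {"api": "play_rows", "payload": {"plan": [{"dx": 0.5,"dy": -0.7,"dz": -1,"wx": 0,"wy": 0,"wz": 0},{"dx": 0.5,"dy": -0.7,"dz": -2,"wx": 0,"wy": 0,"wz": 0},{"dx": 0.5,"dy": -0.7,"dz": -3,"wx": 0,"wy": 0,"wz": 0},{"dx": 0.5,"dy": -0.7,"dz": -3,"wx": 0,"wy": 0,"wz": 0}]}}

```text
time_s: 7.4
ee_pos: [0.5884, 0.0406, 0.1475]
orientation: [-0.57, 0.573, -0.416, 0.417]
contact_force: [-0.9, -0.1, -0.6]
gripper_width: 0.0253
```

```bash
python3 look.py 8 side; python3 -c "
from h import *
im=cv2.imread('pics/side8.png');crop(im,296,205,40,45,14,'z8')"
```

```text
7.4 [0.5884 0.0406 0.1475] [-0.8863 -0.1112 -0.6196] 0.025286873347161995
[-0.0015 -0.0037 -1.    ] [ 0.9523  0.305  -0.0026]
side [313.5533 235.4343]
```

View pics/z8.png

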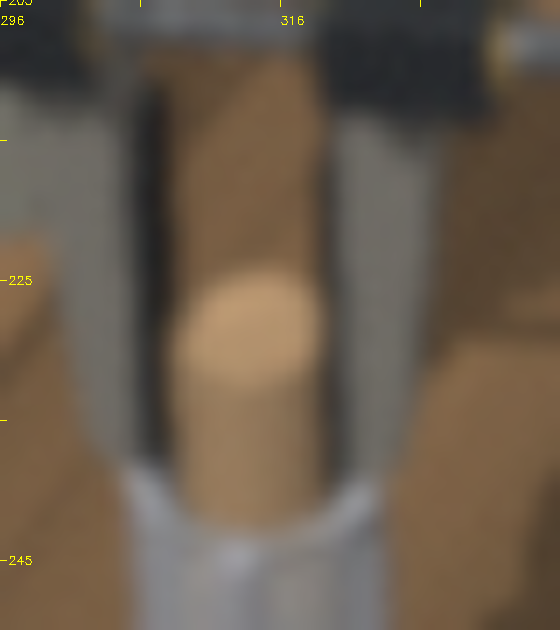

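>>> {"api": "play_rows", "payload": {"plan": [{"dx": 0,"dy": 0,"dz": -1,"wx": 0,"wy": 0,"wz": 0},{"dx": 0,"dy": 0,"dz": -2,"wx": 0,"wy": 0,"wz": 0},{"dx": 0,"dy": 0,"dz": -2.5,"wx": 0,"wy": 0,"wz": 0}]}}

```text
time_s: 7.75
ee_pos: [0.5884, 0.0406, 0.1451]
orientation: [-0.57, 0.573, -0.416, 0.417]
contact_force: [-0.0, -1.1, 0.7]
gripper_width: 0.0253
```

>>> {"api": "play_rows", "payload": {"plan": [{"dx": 0,"dy": 0,"dz": 0,"wx": 0,"wy": 0,"wz": 0},{"dx": 0,"dy": 0,"dz": 0,"wx": 0,"wy": 0,"wz": 0},{"dx": 0,"dy": 0,"dz": 0,"wx": 0,"wy": 0,"wz": 0},{"dx": 0,"dy": 0,"dz": 0,"wx": 0,"wy": 0,"wz": 0},{"dx": 0,"dy": 0,"dz": 5,"wx": 0,"wy": 0,"wz": 0}], "jaw": -1}}

```text
time_s: 8.25
ee_pos: [0.5878, 0.0407, 0.1494]
orientation: [-0.57, 0.573, -0.417, 0.417]
contact_force: [0.5, 0.1, -0.5]
gripper_width: 0.0636
```

```bash
python3 look.py 9 side; python3 -c "
from h import *
im=cv2.imread('pics/side9.png');crop(im,286,205,60,45,13,'z9')"
```

```text
8.25 [0.5878 0.0407 0.1494] [ 0.4901  0.0705 -0.4927] 0.06360110101916172
[-0.0032 -0.0034 -1.    ] [ 0.9523  0.3051 -0.0041]
side [313.7603 234.9015]
```

View pics/z9.png

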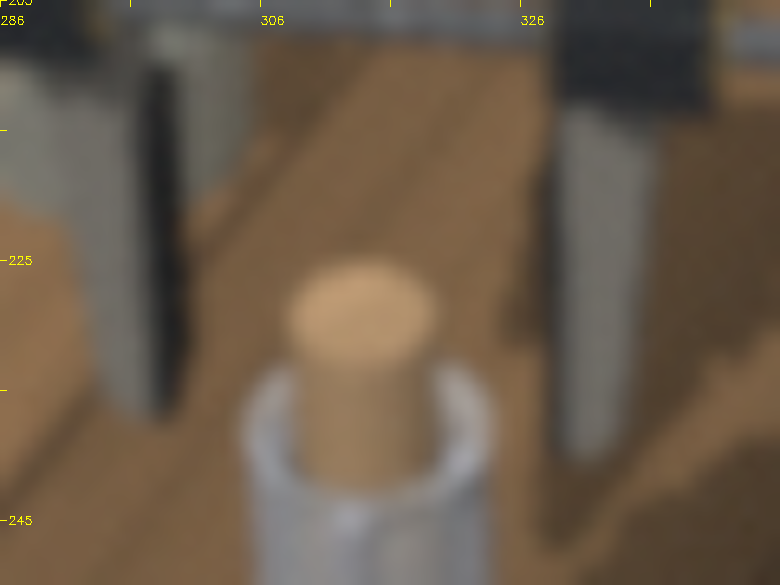

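>>> {"api": "play_rows", "payload": {"plan": [{"dx": 0,"dy": 0,"dz": 15,"wx": 0,"wy": 0,"wz": 0},{"dx": 0,"dy": 0,"dz": 45,"wx": 0,"wy": 0,"wz": 0},{"dx": -8,"dy": -18,"dz": 65,"wx": 0,"wy": 0,"wz": 0},{"dx": -25,"dy": -54,"dz": 75,"wx": 0,"wy": 0,"wz": 0},{"dx": -43,"dy": -93,"dz": 80,"wx": 0,"wy": 0,"wz": 0}]}}

```text
time_s: 8.8
ee_pos: [0.5464, -0.0531, 0.2341]
orientation: [-0.571, 0.572, -0.414, 0.418]
contact_force: [-0.7, -0.3, -0.3]
gripper_width: 0.0921
```

>>> {"api": "play_rows", "payload": {"plan": [{"dx": -18,"dy": -40,"dz": 0,"wx": 0,"wy": 0,"wz": 0},{"dx": -36,"dy": -80,"dz": 0,"wx": 0,"wy": 0,"wz": 0},{"dx": -54,"dy": -120,"dz": -10,"wx": 0,"wy": 0,"wz": 0},{"dx": -72,"dy": -155,"dz": -25,"wx": 0,"wy": 0,"wz": 0},{"dx": -80,"dy": -172,"dz": -40,"wx": 0,"wy": 0,"wz": 0}]}}

```text
time_s: 9.3
ee_pos: [0.4655, -0.2281, 0.1956]
orientation: [-0.57, 0.572, -0.414, 0.42]
contact_force: [0.6, 0.8, 0.3]
gripper_width: 0.092
```

```bash
python3 look.py 10 side top
```

```text
9.3 [ 0.4655 -0.2281  0.1956] [0.5997 0.7653 0.2648] 0.09203052843971007
[ 0.0053 -0.0076 -1.    ] [0.9525 0.3046 0.0028]
side [407.2843 168.7072]
top [410.6037 279.8577]
```

View pics/side10.png

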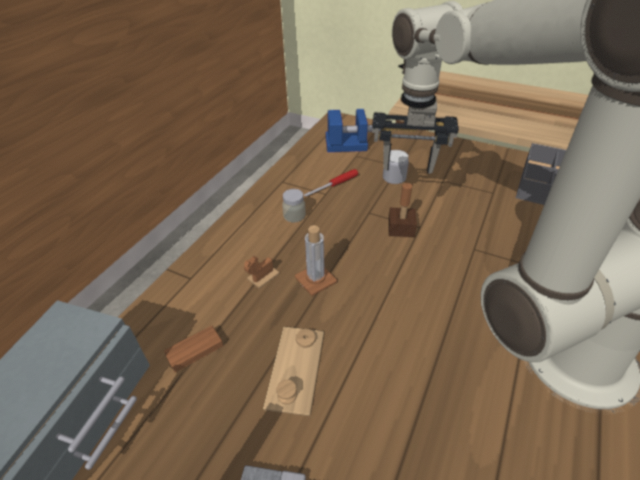

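View pics/side10c.png

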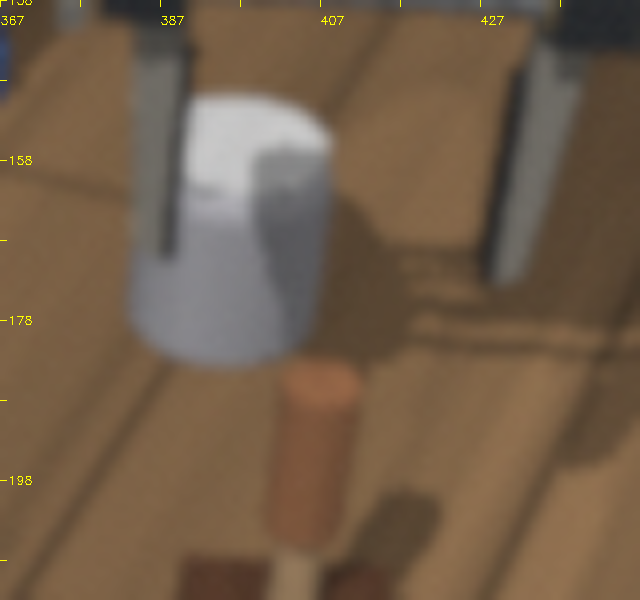

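>>> {"api": "play_rows", "payload": {"plan": [{"dx": -3.5,"dy": -4,"dz": -10,"wx": 0.4,"wy": 0.3,"wz": 0},{"dx": -3.5,"dy": -4,"dz": -25,"wx": 0.4,"wy": 0.3,"wz": 0},{"dx": -3.5,"dy": -4,"dz": -35,"wx": 0.4,"wy": 0.3,"wz": 0},{"dx": -3.5,"dy": -4,"dz": -35,"wx": 0.4,"wy": 0.3,"wz": 0}]}}

```text
time_s: 9.8
ee_pos: [0.4607, -0.2293, 0.1572]
orientation: [0.571, -0.571, 0.42, -0.414]
contact_force: [-0.6, -0.4, 0.8]
gripper_width: 0.092
```

```bash
python3 look.py 11 side
```

```text
9.8 [ 0.4607 -0.2293  0.1572] [-0.6093 -0.4401  0.8055] 0.09197424133361846
[-0.0058  0.0048 -1.    ] [ 0.9525  0.3047 -0.0041]
side [407.4079 181.8648]
```

View pics/side11c.png

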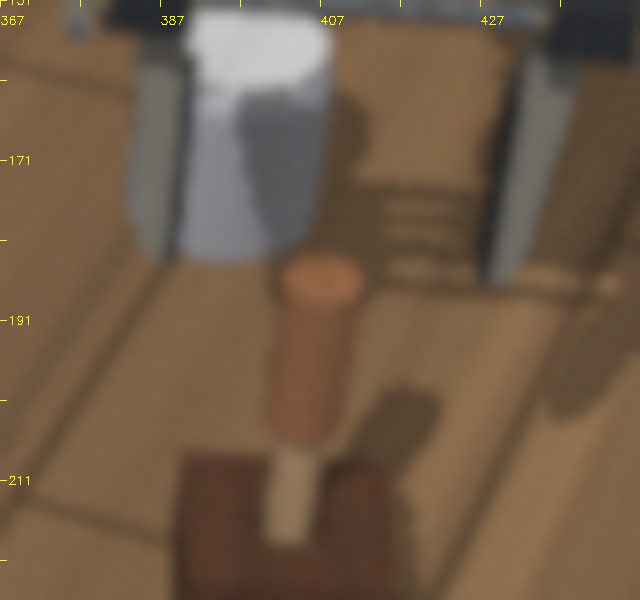

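```bash
python3 - <<'E'
from h import *
np.set_printoptions(precision=1,suppress=True)
from scipy.spatial.transform import Rotation as Ro
s=robot.state();p=s['ee_pos']
R=Ro.from_quat(s['orientation'],scalar_first=True).as_matrix()
o=np.array([367,151])
f=lambda X:(proj("side",X)-o)*8+3.5
for k in(-1,1): print("tip",k,f(p-R[:,0]*.01+R[:,2]*k*.046),f(p-R[:,0]*.01+R[:,2]*k*.064))
h=np.array([.461,-.232,.145])
print("handle top",f(h),"grad",[f(h+d)-f(h) for d in np.eye(3)*.001])
print("handle bot",f(h-[0,0,.06]), "stand top",f(np.array([.4617,-.2331,.045])))
for k in np.array([[1,1],[1,-1],[-1,-1],[-1,1]]): print(f(np.array([.4617,-.2331,.045])+.035*(k[0]*np.array([.94,.34,0])+k[1]*np.array([-.34,.94,0]))))
E
```

```text
tip -1 [476.5 275.7] [535.8 279.9]
tip 1 [177.2 254.8] [119.3 250.8]
handle top [323.9 277.5] grad [array([-3. , -0.8]), array([-1. ,  1.7]), array([ 0.4, -2.6])]
handle bot [301.8 427.3] stand top [286.9 519. ]
[182.6 580.1]
[181.5 448.6]
[387.5 460.2]
[397.6 592.9]
```

>>> {"api": "play_rows", "payload": {"plan": [{"dx": 1.3,"dy": -2.7,"dz": 0,"wx": -0.2,"wy": -0.3,"wz": 0},{"dx": 1.3,"dy": -2.7,"dz": -15,"wx": -0.2,"wy": -0.3,"wz": 0},{"dx": 1.3,"dy": -2.7,"dz": -35,"wx": -0.2,"wy": -0.3,"wz": 0},{"dx": 1.3,"dy": -2.7,"dz": -55,"wx": -0.2,"wy": -0.3,"wz": 0},{"dx": 1.3,"dy": -2.7,"dz": -60,"wx": -0.2,"wy": -0.3,"wz": 0}]}}

```text
time_s: 10.35
ee_pos: [0.4618, -0.2317, 0.0967]
orientation: [0.571, -0.571, 0.418, -0.416]
contact_force: [0.1, 0.0, 0.6]
gripper_width: 0.092
```

```bash
python3 look.py 12 side
```

```text
10.35 [ 0.4618 -0.2317  0.0967] [0.1147 0.0084 0.5807] 0.09201636829979923
[-0.0012  0.0019 -1.    ] [ 0.9524  0.305  -0.0006]
side [404.4769 200.4121]
```

View pics/side12c.png

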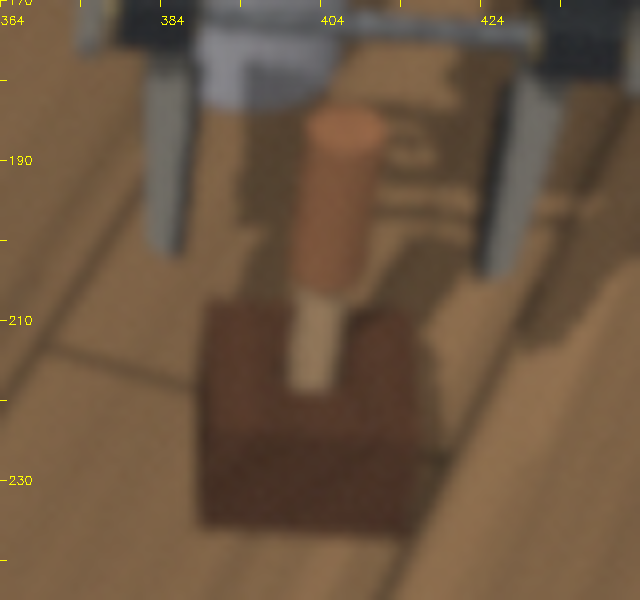

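>>> {"api": "play_rows", "payload": {"plan": [{"dx": 0,"dy": 0,"dz": 0,"wx": 0,"wy": 0,"wz": 0},{"dx": 0,"dy": 0,"dz": 0,"wx": 0,"wy": 0,"wz": 0},{"dx": 0,"dy": 0,"dz": 0,"wx": 0,"wy": 0,"wz": 0},{"dx": 0,"dy": 0,"dz": 0,"wx": 0,"wy": 0,"wz": 0},{"dx": 0,"dy": 0,"dz": 0,"wx": 0,"wy": 0,"wz": 0}], "jaw": 1, "squeeze": 55}}

```text
time_s: 10.9
ee_pos: [0.4621, -0.232, 0.0974]
orientation: [0.571, -0.571, 0.417, -0.416]
contact_force: [-0.6, 1.0, -0.3]
gripper_width: 0.0538
```

>>> {"api": "play_rows", "payload": {"plan": [{"dx": 0,"dy": 0,"dz": 0,"wx": 0,"wy": 0,"wz": 0},{"dx": 0,"dy": 0,"dz": 0,"wx": 0,"wy": 0,"wz": 0},{"dx": 0,"dy": 0,"dz": 0,"wx": 0,"wy": 0,"wz": 0},{"dx": 0,"dy": 0,"dz": 0,"wx": 0,"wy": 0,"wz": 0},{"dx": 0,"dy": 0,"dz": 0,"wx": 0,"wy": 0,"wz": 0}]}}

```text
time_s: 11.4
ee_pos: [0.4621, -0.232, 0.0974]
orientation: [0.571, -0.571, 0.417, -0.417]
contact_force: [1.4, -0.1, -0.8]
gripper_width: 0.0252
```

```bash
python3 look.py 13 side
```

```text
11.4 [ 0.4621 -0.232   0.0974] [ 1.4425 -0.0729 -0.7727] 0.02522989983134774
[-0.0004  0.0012 -1.    ] [0.9524 0.3049 0.    ]
side [404.4183 200.0979]
```

View pics/side13c.png

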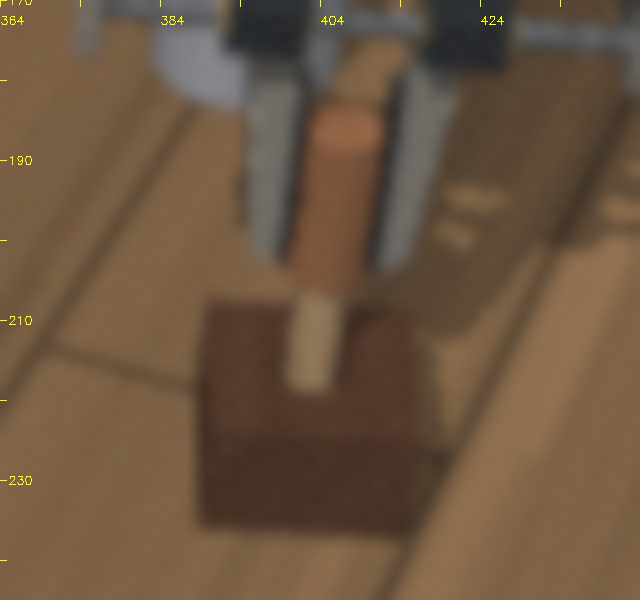

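>>> {"api": "play_rows", "payload": {"plan": [{"dx": 0,"dy": 0,"dz": 5,"wx": 0,"wy": 0,"wz": 0},{"dx": 0,"dy": 0,"dz": 20,"wx": 0,"wy": 0,"wz": 0},{"dx": 0,"dy": 0,"dz": 50,"wx": 0,"wy": 0,"wz": 0},{"dx": 0,"dy": 0,"dz": 90,"wx": 0,"wy": 0,"wz": 0},{"dx": 0,"dy": 0,"dz": 130,"wx": 0,"wy": 0,"wz": 0}]}}

```text
time_s: 11.95
ee_pos: [0.4617, -0.2317, 0.2286]
orientation: [0.571, -0.571, 0.418, -0.416]
contact_force: [0.4, 0.3, -1.1]
gripper_width: 0.0252
```

>>> {"api": "play_rows", "payload": {"plan": [{"dx": 8,"dy": 18,"dz": 35,"wx": 0,"wy": 0,"wz": 0},{"dx": 24,"dy": 52,"dz": 55,"wx": 0,"wy": 0,"wz": 0},{"dx": 42,"dy": 92,"dz": 60,"wx": 0,"wy": 0,"wz": 0},{"dx": 60,"dy": 131,"dz": 60,"wx": 0,"wy": 0,"wz": 0},{"dx": 75,"dy": 164,"dz": 60,"wx": 0,"wy": 0,"wz": 0}]}}

```text
time_s: 12.45
ee_pos: [0.5373, -0.0657, 0.2894]
orientation: [0.572, -0.571, 0.417, -0.416]
contact_force: [0.2, 0.3, -1.1]
gripper_width: 0.0254
```

>>> {"api": "play_rows", "payload": {"plan": [{"dx": 18,"dy": 38,"dz": 0,"wx": 0,"wy": 0,"wz": 0},{"dx": 35,"dy": 74,"dz": 0,"wx": 0,"wy": 0,"wz": 0},{"dx": 47,"dy": 99,"dz": 0,"wx": 0,"wy": 0,"wz": 0},{"dx": 50.5,"dy": 106.5,"dz": -10,"wx": 0,"wy": 0,"wz": 0},{"dx": 50.5,"dy": 106.5,"dz": -15,"wx": 0,"wy": 0,"wz": 0}]}}

```text
time_s: 12.95
ee_pos: [0.5874, 0.0415, 0.2731]
orientation: [0.572, -0.572, 0.417, -0.415]
contact_force: [0.5, -0.6, -1.5]
gripper_width: 0.0257
```

```bash
sed -i 's/-30,80,75,8/-20,80,75,8/' look.py; python3 look.py 14 side
```

```text
12.95 [0.5874 0.0415 0.2731] [ 0.4947 -0.6301 -1.506 ] 0.025711401112576672
[-0.0019  0.0017 -1.    ] [ 0.9517  0.307  -0.0013]
side [312.218  189.7686]
```

View pics/side14c.png

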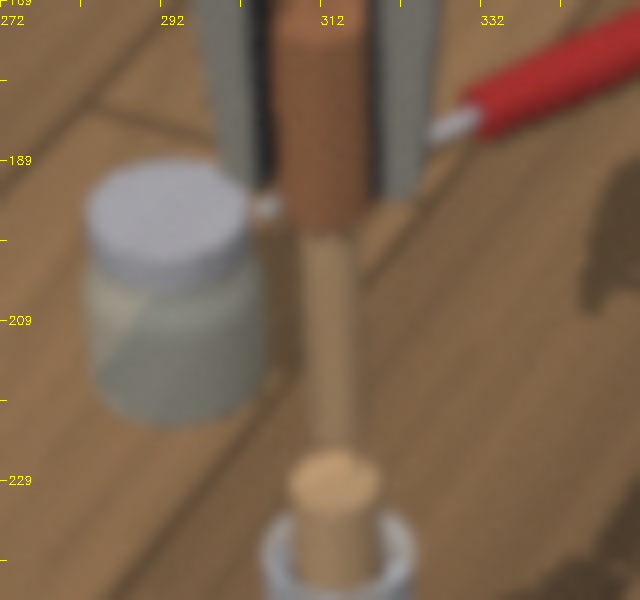

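>>> {"api": "play_rows", "payload": {"plan": [{"dx": 0.5,"dy": -0.5,"dz": -5,"wx": 0,"wy": 0,"wz": 0},{"dx": 0.5,"dy": -0.5,"dz": -10,"wx": 0,"wy": 0,"wz": 0},{"dx": 0.5,"dy": -0.5,"dz": -10,"wx": 0,"wy": 0,"wz": 0}]}}

```text
time_s: 13.3
ee_pos: [0.5865, 0.0391, 0.2611]
orientation: [-0.57, 0.572, -0.419, 0.415]
contact_force: [-0.3, 0.6, -0.2]
gripper_width: 0.0257
```

```bash
cat > fz.py <<'E'
from h import *
import sys
n=int(sys.argv[1]);F=[]
for i in range(n):
    s=robot.state();F.append(s['contact_force']); 
    if i<n-1: robot.camera("side")
F=np.array(F);print(s['time_s'],s['ee_pos'].round(4),"mean",F.mean(0).round(2),"sd",F.std(0).round(2),"fz",F[:,2].round(1))
E
python3 fz.py 8; python3 look.py 15 side
```

```text
13.65 [0.5874 0.0399 0.2625] mean [ 0.4  -0.11 -0.69] sd [0.43 0.63 0.51] fz [-0.2 -0.1 -0.9 -0.2 -0.9 -1.6 -0.5 -1.2]
13.65 [0.5874 0.0399 0.2625] [-0.112   0.1973 -1.185 ] 0.02528739294738757
[-0.0029  0.0015 -1.    ] [ 0.9521  0.3057 -0.0023]
side [312.7007 193.5704]
```

View pics/side15c.png

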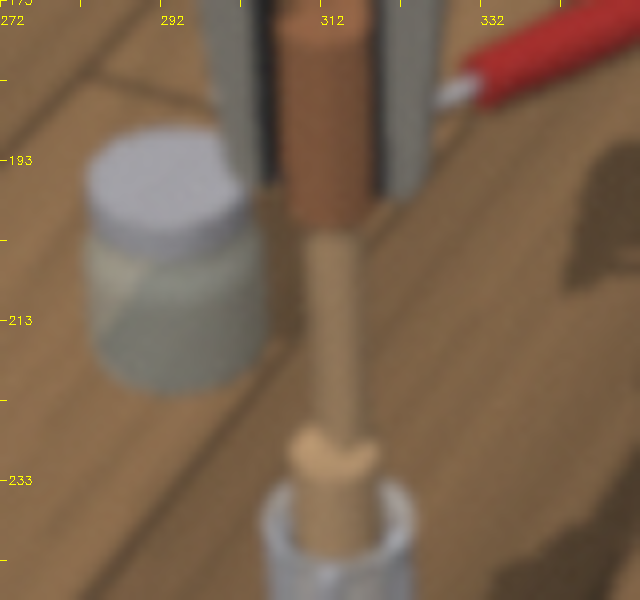

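>>> {"api": "play_rows", "payload": {"plan": [{"dx": 0,"dy": 0,"dz": -2,"wx": 0,"wy": 0,"wz": 0},{"dx": 0,"dy": 0,"dz": -4,"wx": 0,"wy": 0,"wz": 0},{"dx": 0,"dy": 0,"dz": -5,"wx": 0,"wy": 0,"wz": 0},{"dx": 0,"dy": 0,"dz": -6,"wx": 0,"wy": 0,"wz": 0},{"dx": 0,"dy": 0,"dz": -7,"wx": 0,"wy": 0,"wz": 0}]}}

```text
time_s: 14.2
ee_pos: [0.5874, 0.04, 0.2553]
orientation: [-0.571, 0.572, -0.418, 0.415]
contact_force: [-0.6, -0.4, -0.8]
gripper_width: 0.0254
```

>>> {"api": "play_rows", "payload": {"plan": [{"dx": 0,"dy": 0,"dz": -1,"wx": 0,"wy": 0,"wz": 0},{"dx": 0,"dy": 0,"dz": -2,"wx": 0,"wy": 0,"wz": 0},{"dx": 0,"dy": 0,"dz": -3,"wx": 0,"wy": 0,"wz": 0},{"dx": 0,"dy": 0,"dz": -4,"wx": 0,"wy": 0,"wz": 0},{"dx": 0,"dy": 0,"dz": -5,"wx": 0,"wy": 0,"wz": 0}]}}

```text
time_s: 14.7
ee_pos: [0.5874, 0.0399, 0.2504]
orientation: [-0.571, 0.572, -0.418, 0.415]
contact_force: [-0.0, -0.1, 0.7]
gripper_width: 0.025
```

>>> {"api": "play_rows", "payload": {"plan": [{"dx": 0,"dy": 0,"dz": -1,"wx": 0,"wy": 0,"wz": 0},{"dx": 0,"dy": 0,"dz": -2,"wx": 0,"wy": 0,"wz": 0},{"dx": 0,"dy": 0,"dz": -3,"wx": 0,"wy": 0,"wz": 0},{"dx": 0,"dy": 0,"dz": -4,"wx": 0,"wy": 0,"wz": 0},{"dx": 0,"dy": 0,"dz": -5,"wx": 0,"wy": 0,"wz": 0}]}}

```text
time_s: 15.2
ee_pos: [0.5876, 0.0398, 0.2465]
orientation: [-0.571, 0.572, -0.417, 0.416]
contact_force: [-2.6, -1.1, 8.0]
gripper_width: 0.0253
```

```bash
python3 look.py 16 side
```

```text
15.2 [0.5876 0.0398 0.2465] [-2.5839 -1.0816  7.9698] 0.025279549293641856
[-0.0021  0.001  -1.    ] [ 0.9521  0.3058 -0.0017]
side [312.8443 199.7857]
```

View pics/side16c.png

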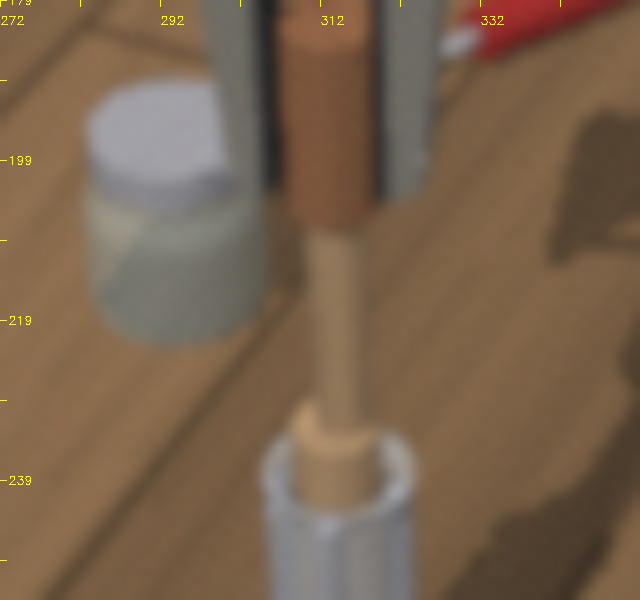

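```bash
python3 -c "
from h import *
im=cv2.imread('pics/side16.png');crop(im,298,205,36,44,16,'z16')"
```

```text
(no output)
```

View pics/z16.png

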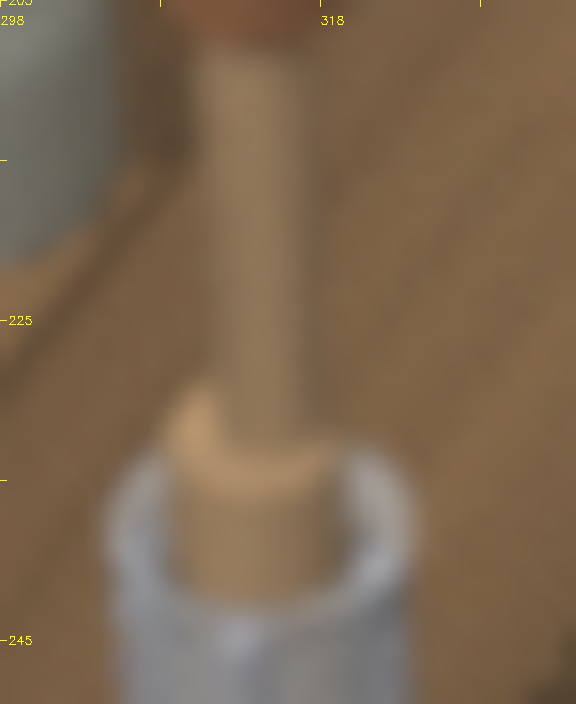

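```bash
python3 - <<'E'
from h import *
np.set_printoptions(precision=2,suppress=True)
p=np.array([.5876,.0398,.2465])
b=np.array([.6,.6])
print("tip pred",proj("side",p-[0,0,.0874])+b,"obs 314.3 230.5")
print("handle bottom pred",proj("side",p-[0,0,.0124])+b)
for top in(.155,.159,.163): print(top,"roller top pred",proj("side",[.588,.0405,top])+b,"obs",298+252/16-.47,205+440/16-.47)
print("mouth pred",proj("side",[.588,.0405,.142])+b, "obs", 298+260/16-.47)
E
```

```text
tip pred [314.5  232.02] obs 314.3 230.5
handle bottom pred [313.61 205.12]
0.155 roller top pred [314.24 233.54] obs 313.28 232.03
0.159 roller top pred [314.2  232.19] obs 313.28 232.03
0.163 roller top pred [314.15 230.83] obs 313.28 232.03
mouth pred [314.39 237.89] obs 313.78
```

```bash
python3 -c "
from h import *
im=cv2.imread('pics/side16.png')[205:249,298:334].astype(float)
im=np.clip((im-50)*2.2,0,255).astype(np.uint8)
im=cv2.resize(im,None,fx=16,fy=16,interpolation=cv2.INTER_NEAREST);cv2.imwrite('pics/e16.png',im)"
```

```text
(no output)
```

View pics/e16.png

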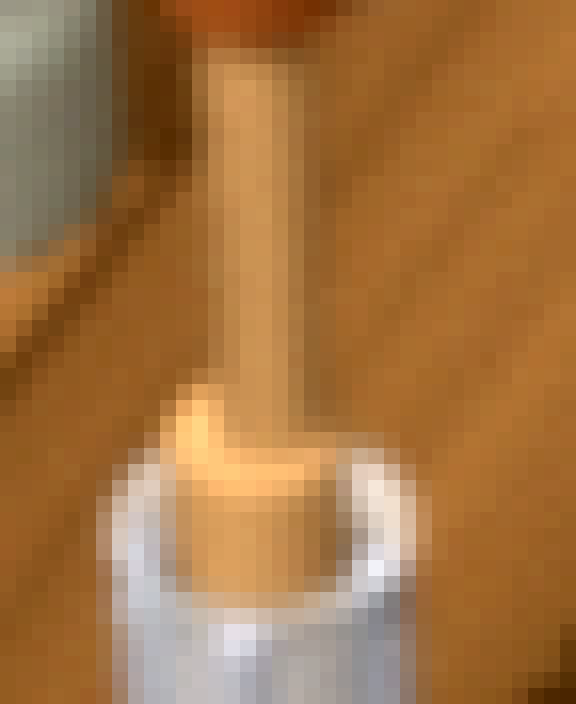

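>>> {"api": "play_rows", "payload": {"plan": [{"dx": 0,"dy": 0,"dz": 2.5,"wx": 0,"wy": 0,"wz": 0},{"dx": 0,"dy": 1.5,"dz": 5,"wx": 0,"wy": 0,"wz": 0},{"dx": 0,"dy": 3.5,"dz": 5,"wx": 0,"wy": 0,"wz": 0},{"dx": 0,"dy": 3.5,"dz": 3,"wx": 0,"wy": 0,"wz": 0},{"dx": 0,"dy": 3.5,"dz": 3,"wx": 0,"wy": 0,"wz": 0}]}}

```text
time_s: 15.75
ee_pos: [0.5873, 0.0435, 0.2487]
orientation: [-0.571, 0.572, -0.418, 0.415]
contact_force: [0.9, 0.2, -1.0]
gripper_width: 0.0253
```

```bash
python3 look.py 17 side;  python3 -c "
from h import *
im=cv2.imread('pics/side17.png')[205:249,298:334].astype(float)
im=np.clip((im-50)*2.2,0,255).astype(np.uint8)
im=cv2.resize(im,None,fx=16,fy=16,interpolation=cv2.INTER_NEAREST);cv2.imwrite('pics/e17.png',im)"
```

```text
15.75 [0.5873 0.0435 0.2487] [ 0.9351  0.1608 -1.0421] 0.025294294520407306
[-0.0032  0.0013 -1.    ] [ 0.952   0.306  -0.0027]
side [312.1425 199.9483]
```

View pics/e17.png

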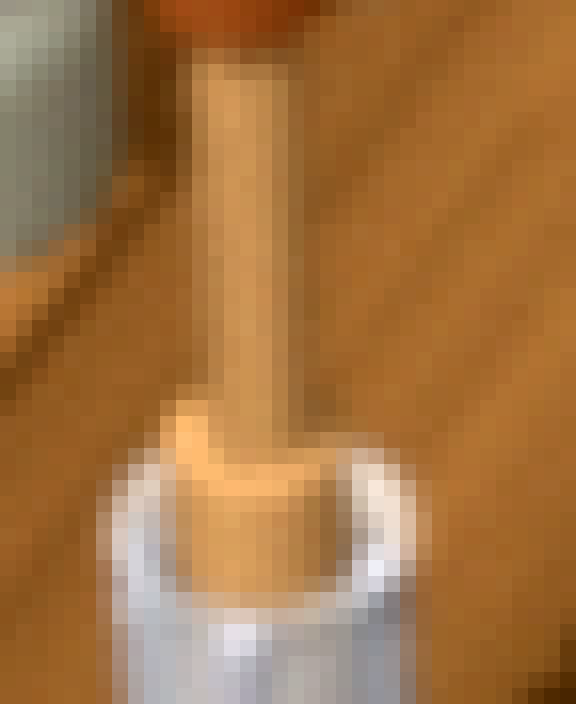

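>>> {"api": "play_rows", "payload": {"plan": [{"dx": 0,"dy": 0,"dz": -1,"wx": 0,"wy": 0,"wz": 0},{"dx": 0,"dy": 0,"dz": -2,"wx": 0,"wy": 0,"wz": 0},{"dx": 0,"dy": 0,"dz": -3,"wx": 0,"wy": 0,"wz": 0},{"dx": 0,"dy": 0,"dz": -4,"wx": 0,"wy": 0,"wz": 0},{"dx": 0,"dy": 0,"dz": -5,"wx": 0,"wy": 0,"wz": 0}]}}

```text
time_s: 16.3
ee_pos: [0.5878, 0.0434, 0.2459]
orientation: [0.571, -0.571, 0.417, -0.416]
contact_force: [-2.8, 0.4, 9.8]
gripper_width: 0.0261
```

>>> {"api": "play_rows", "payload": {"plan": [{"dx": 0,"dy": 0,"dz": -1,"wx": 0,"wy": 0,"wz": 0},{"dx": 0,"dy": 0,"dz": -2,"wx": 0,"wy": 0,"wz": 0},{"dx": 0,"dy": 0,"dz": -3,"wx": 0,"wy": 0,"wz": 0},{"dx": 0,"dy": 0,"dz": -4,"wx": 0,"wy": 0,"wz": 0},{"dx": 0,"dy": 0,"dz": -5,"wx": 0,"wy": 0,"wz": 0}]}}

```text
time_s: 16.8
ee_pos: [0.5886, 0.0433, 0.243]
orientation: [0.572, -0.571, 0.416, -0.417]
contact_force: [-2.0, 0.0, 9.5]
gripper_width: 0.0256
```

>>> {"api": "play_rows", "payload": {"plan": [{"dx": 0,"dy": 0,"dz": -1,"wx": 0,"wy": 0,"wz": 0},{"dx": 0,"dy": 0,"dz": -2,"wx": 0,"wy": 0,"wz": 0},{"dx": 0,"dy": 0,"dz": -3,"wx": 0,"wy": 0,"wz": 0},{"dx": 0,"dy": 0,"dz": -4,"wx": 0,"wy": 0,"wz": 0},{"dx": 0,"dy": 0,"dz": -5,"wx": 0,"wy": 0,"wz": 0}]}}

```text
time_s: 17.3
ee_pos: [0.5888, 0.0431, 0.2398]
orientation: [0.572, -0.571, 0.416, -0.417]
contact_force: [-4.0, 0.5, 9.3]
gripper_width: 0.0248
```

>>> {"api": "play_rows", "payload": {"plan": [{"dx": 0,"dy": 0,"dz": -1,"wx": 0,"wy": 0,"wz": 0},{"dx": 0,"dy": 0,"dz": -2,"wx": 0,"wy": 0,"wz": 0},{"dx": 0,"dy": 0,"dz": -3,"wx": 0,"wy": 0,"wz": 0},{"dx": 0,"dy": 0,"dz": -4,"wx": 0,"wy": 0,"wz": 0},{"dx": 0,"dy": 0,"dz": -5,"wx": 0,"wy": 0,"wz": 0}]}}

```text
time_s: 17.8
ee_pos: [0.5888, 0.0431, 0.2367]
orientation: [0.572, -0.571, 0.415, -0.418]
contact_force: [-4.2, -0.1, 10.7]
gripper_width: 0.025
```

```bash
python3 look.py 18 side
```

```text
17.8 [0.5888 0.0431 0.2367] [-4.1972 -0.125  10.745 ] 0.025042152105009003
[ 0.0039 -0.0005 -1.    ] [0.952  0.3061 0.0035]
side [311.7375 204.279 ]
```

View pics/side18c.png

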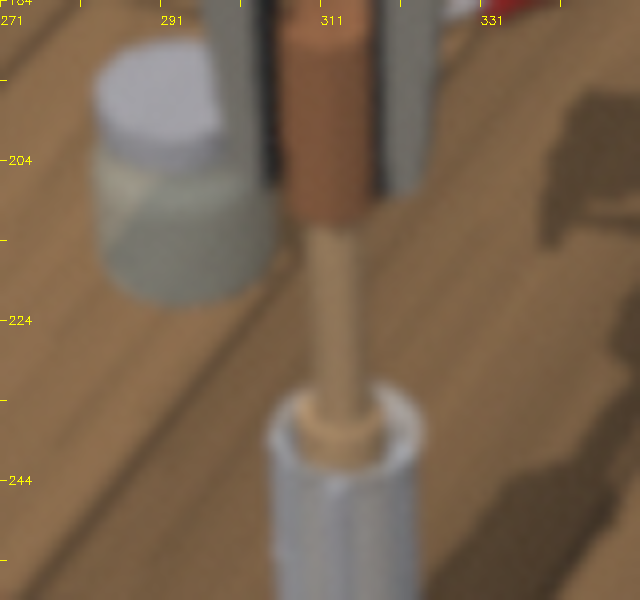

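>>> {"api": "play_rows", "payload": {"plan": [{"dx": -0.8,"dy": 0,"dz": -1,"wx": 0,"wy": 0.2,"wz": 0},{"dx": -0.8,"dy": 0,"dz": -2,"wx": 0,"wy": 0.2,"wz": 0},{"dx": -0.8,"dy": 0,"dz": -3,"wx": 0,"wy": 0.2,"wz": 0},{"dx": -0.8,"dy": 0,"dz": -4,"wx": 0,"wy": 0.2,"wz": 0},{"dx": -0.8,"dy": 0,"dz": -5,"wx": 0,"wy": 0.2,"wz": 0}]}}

```text
time_s: 18.35
ee_pos: [0.5886, 0.0431, 0.2333]
orientation: [0.572, -0.571, 0.416, -0.417]
contact_force: [-2.9, 0.9, 9.1]
gripper_width: 0.0252
```

>>> {"api": "play_rows", "payload": {"plan": [{"dx": -0.5,"dy": 0,"dz": -1,"wx": 0,"wy": 0.1,"wz": 0},{"dx": -0.5,"dy": 0,"dz": -2,"wx": 0,"wy": 0.1,"wz": 0},{"dx": -0.5,"dy": 0,"dz": -3,"wx": 0,"wy": 0.1,"wz": 0},{"dx": -0.5,"dy": 0,"dz": -4,"wx": 0,"wy": 0.1,"wz": 0},{"dx": -0.5,"dy": 0,"dz": -5,"wx": 0,"wy": 0.1,"wz": 0}]}}

```text
time_s: 18.85
ee_pos: [0.5887, 0.0431, 0.2299]
orientation: [0.572, -0.571, 0.415, -0.417]
contact_force: [-2.8, 1.4, 8.6]
gripper_width: 0.0255
```

>>> {"api": "play_rows", "payload": {"plan": [{"dx": 0,"dy": 0,"dz": -1,"wx": 0,"wy": 0,"wz": 0},{"dx": 0,"dy": 0,"dz": -2,"wx": 0,"wy": 0,"wz": 0},{"dx": 0,"dy": 0,"dz": -3,"wx": 0,"wy": 0,"wz": 0},{"dx": 0,"dy": 0,"dz": -4,"wx": 0,"wy": 0,"wz": 0},{"dx": 0,"dy": 0,"dz": -5,"wx": 0,"wy": 0,"wz": 0}]}}

```text
time_s: 19.35
ee_pos: [0.5887, 0.0431, 0.2265]
orientation: [0.572, -0.571, 0.415, -0.418]
contact_force: [-4.5, 0.2, 10.9]
gripper_width: 0.025
```

```bash
python3 look.py 19 side
```

```text
19.35 [0.5887 0.0431 0.2265] [-4.4816  0.2237 10.8649] 0.024995020912001047
[ 0.0035 -0.001  -1.    ] [0.9519 0.3062 0.003 ]
side [311.9063 208.1218]
```

View pics/side19c.png

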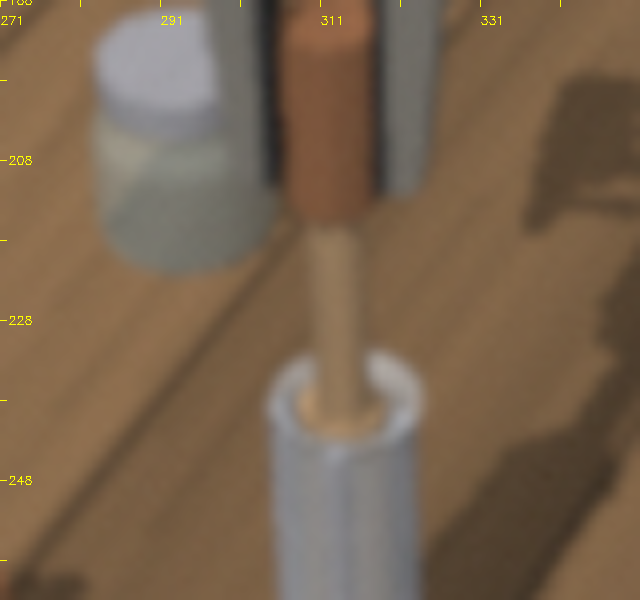

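>>> {"api": "play_rows", "payload": {"plan": [{"dx": -0.5,"dy": 0,"dz": -1,"wx": 0,"wy": 0.1,"wz": 0},{"dx": -0.5,"dy": 0,"dz": -2,"wx": 0,"wy": 0.1,"wz": 0},{"dx": -0.5,"dy": 0,"dz": -3,"wx": 0,"wy": 0.1,"wz": 0},{"dx": -0.5,"dy": 0,"dz": -4,"wx": 0,"wy": 0.1,"wz": 0},{"dx": -0.5,"dy": 0,"dz": -5,"wx": 0,"wy": 0.1,"wz": 0}]}}

```text
time_s: 19.9
ee_pos: [0.5886, 0.0431, 0.2229]
orientation: [0.572, -0.571, 0.415, -0.418]
contact_force: [-2.7, 0.2, 9.8]
gripper_width: 0.0252
```

>>> {"api": "play_rows", "payload": {"plan": [{"dx": -0.5,"dy": 0,"dz": -1,"wx": 0,"wy": 0.1,"wz": 0},{"dx": -0.5,"dy": 0,"dz": -2,"wx": 0,"wy": 0.1,"wz": 0},{"dx": -0.5,"dy": 0,"dz": -3,"wx": 0,"wy": 0.1,"wz": 0},{"dx": -0.5,"dy": 0,"dz": -4,"wx": 0,"wy": 0.1,"wz": 0},{"dx": -0.5,"dy": 0,"dz": -5,"wx": 0,"wy": 0.1,"wz": 0}]}}

```text
time_s: 20.4
ee_pos: [0.5886, 0.0431, 0.2196]
orientation: [0.572, -0.571, 0.415, -0.418]
contact_force: [-2.2, 0.4, 9.2]
gripper_width: 0.0255
```

>>> {"api": "play_rows", "payload": {"plan": [{"dx": -0.5,"dy": 0,"dz": -1,"wx": 0,"wy": 0.1,"wz": 0},{"dx": -0.5,"dy": 0,"dz": -2,"wx": 0,"wy": 0.1,"wz": 0},{"dx": -0.5,"dy": 0,"dz": -3,"wx": 0,"wy": 0.1,"wz": 0},{"dx": -0.5,"dy": 0,"dz": -4,"wx": 0,"wy": 0.1,"wz": 0},{"dx": -0.5,"dy": 0,"dz": -5,"wx": 0,"wy": 0.1,"wz": 0}]}}

```text
time_s: 20.9
ee_pos: [0.5886, 0.0432, 0.2162]
orientation: [0.572, -0.571, 0.415, -0.418]
contact_force: [-2.9, 0.9, 10.4]
gripper_width: 0.0253
```

>>> {"api": "play_rows", "payload": {"plan": [{"dx": -0.3,"dy": 0,"dz": -1,"wx": 0,"wy": 0.1,"wz": 0},{"dx": -0.3,"dy": 0,"dz": -2,"wx": 0,"wy": 0.1,"wz": 0},{"dx": -0.3,"dy": 0,"dz": -3,"wx": 0,"wy": 0.1,"wz": 0},{"dx": -0.3,"dy": 0,"dz": -4,"wx": 0,"wy": 0.1,"wz": 0},{"dx": -0.3,"dy": 0,"dz": -5,"wx": 0,"wy": 0.1,"wz": 0}]}}

```text
time_s: 21.4
ee_pos: [0.5887, 0.0432, 0.2128]
orientation: [0.572, -0.571, 0.415, -0.418]
contact_force: [-3.4, 0.3, 10.3]
gripper_width: 0.0252
```

>>> {"api": "play_rows", "payload": {"plan": [{"dx": -0.3,"dy": 0,"dz": -1,"wx": 0,"wy": 0.1,"wz": 0},{"dx": -0.3,"dy": 0,"dz": -2,"wx": 0,"wy": 0.1,"wz": 0},{"dx": -0.3,"dy": 0,"dz": -3,"wx": 0,"wy": 0.1,"wz": 0},{"dx": -0.3,"dy": 0,"dz": -4,"wx": 0,"wy": 0.1,"wz": 0},{"dx": -0.3,"dy": 0,"dz": -5,"wx": 0,"wy": 0.1,"wz": 0}]}}

```text
time_s: 21.9
ee_pos: [0.5887, 0.0432, 0.2094]
orientation: [0.572, -0.572, 0.415, -0.417]
contact_force: [-3.0, 0.8, 10.2]
gripper_width: 0.0255
```

>>> {"api": "play_rows", "payload": {"plan": [{"dx": -0.3,"dy": 0,"dz": -1,"wx": 0,"wy": 0.1,"wz": 0},{"dx": -0.3,"dy": 0,"dz": -2,"wx": 0,"wy": 0.1,"wz": 0},{"dx": -0.3,"dy": 0,"dz": -3,"wx": 0,"wy": 0.1,"wz": 0},{"dx": -0.3,"dy": 0,"dz": -4,"wx": 0,"wy": 0.1,"wz": 0},{"dx": -0.3,"dy": 0,"dz": -5,"wx": 0,"wy": 0.1,"wz": 0}]}}

```text
time_s: 22.4
ee_pos: [0.5888, 0.0432, 0.206]
orientation: [-0.571, 0.572, -0.415, 0.417]
contact_force: [-2.5, -0.3, 10.4]
gripper_width: 0.025
```

>>> {"api": "play_rows", "payload": {"plan": [{"dx": -0.3,"dy": 0,"dz": -1,"wx": 0,"wy": 0,"wz": 0},{"dx": -0.3,"dy": 0,"dz": -2,"wx": 0,"wy": 0,"wz": 0},{"dx": -0.3,"dy": 0,"dz": -3,"wx": 0,"wy": 0,"wz": 0},{"dx": -0.3,"dy": 0,"dz": -4,"wx": 0,"wy": 0,"wz": 0},{"dx": -0.3,"dy": 0,"dz": -5,"wx": 0,"wy": 0,"wz": 0}]}}

```text
time_s: 22.9
ee_pos: [0.5887, 0.0432, 0.2025]
orientation: [0.572, -0.572, 0.415, -0.418]
contact_force: [-3.1, 0.4, 11.1]
gripper_width: 0.0255
```

>>> {"api": "play_rows", "payload": {"plan": [{"dx": -0.3,"dy": 0,"dz": -1,"wx": 0,"wy": 0,"wz": 0},{"dx": -0.3,"dy": 0,"dz": -2,"wx": 0,"wy": 0,"wz": 0},{"dx": -0.3,"dy": 0,"dz": -3,"wx": 0,"wy": 0,"wz": 0},{"dx": -0.3,"dy": 0,"dz": -4,"wx": 0,"wy": 0,"wz": 0},{"dx": -0.3,"dy": 0,"dz": -5,"wx": 0,"wy": 0,"wz": 0}]}}

```text
time_s: 23.4
ee_pos: [0.5887, 0.0432, 0.1991]
orientation: [0.572, -0.571, 0.415, -0.418]
contact_force: [-2.6, 0.4, 10.1]
gripper_width: 0.0256
```

>>> {"api": "play_rows", "payload": {"plan": [{"dx": -0.3,"dy": 0,"dz": -1,"wx": 0,"wy": 0,"wz": 0},{"dx": -0.3,"dy": 0,"dz": -2,"wx": 0,"wy": 0,"wz": 0},{"dx": -0.3,"dy": 0,"dz": -3,"wx": 0,"wy": 0,"wz": 0},{"dx": -0.3,"dy": 0,"dz": -4,"wx": 0,"wy": 0,"wz": 0},{"dx": -0.3,"dy": 0,"dz": -5,"wx": 0,"wy": 0,"wz": 0}]}}

```text
time_s: 23.9
ee_pos: [0.5886, 0.0432, 0.1956]
orientation: [0.572, -0.571, 0.414, -0.418]
contact_force: [-4.5, 1.0, 9.2]
gripper_width: 0.0256
```

```bash
python3 look.py 20 side
```

```text
23.9 [0.5886 0.0432 0.1956] [-4.5168  1.0061  9.2406] 0.025580390373886902
[ 0.0048 -0.0024 -1.    ] [0.9517 0.3069 0.0038]
side [312.3414 219.5021]
```

View pics/side20c.png

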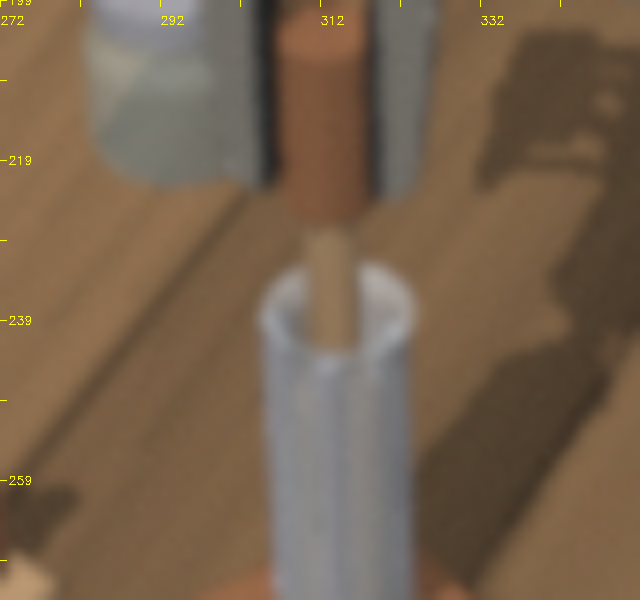

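>>> {"api": "play_rows", "payload": {"plan": [{"dx": -0.5,"dy": 0,"dz": -1,"wx": 0,"wy": 0.2,"wz": 0},{"dx": -0.5,"dy": 0,"dz": -2,"wx": 0,"wy": 0.2,"wz": 0},{"dx": -0.5,"dy": 0,"dz": -3,"wx": 0,"wy": 0.2,"wz": 0},{"dx": -0.5,"dy": 0,"dz": -4,"wx": 0,"wy": 0.2,"wz": 0},{"dx": -0.5,"dy": 0,"dz": -5,"wx": 0,"wy": 0.2,"wz": 0}]}}

```text
time_s: 24.45
ee_pos: [0.5888, 0.0432, 0.1929]
orientation: [-0.572, 0.572, -0.415, 0.418]
contact_force: [-5.6, 1.2, 15.5]
gripper_width: 0.0253
```

>>> {"api": "play_rows", "payload": {"plan": [{"dx": -0.3,"dy": 0,"dz": -2.5,"wx": 0,"wy": 0,"wz": 0},{"dx": -0.3,"dy": 0,"dz": -2.5,"wx": 0,"wy": 0,"wz": 0},{"dx": -0.3,"dy": 0,"dz": -2.5,"wx": 0,"wy": 0,"wz": 0}]}}

```text
time_s: 24.75
ee_pos: [0.5888, 0.0432, 0.1928]
orientation: [0.572, -0.572, 0.414, -0.418]
contact_force: [-6.2, 1.1, 14.3]
gripper_width: 0.0252
```

```bash
python3 fz.py 4
```

```text
24.9 [0.5888 0.0432 0.1929] mean [-5.41  0.7  14.45] sd [0.61 0.34 0.16] fz [14.3 14.4 14.7 14.4]
```

>>> {"api": "play_rows", "payload": {"plan": [{"dx": 0,"dy": 0,"dz": -2.7,"wx": 0,"wy": 0,"wz": 0},{"dx": 0,"dy": 0,"dz": -2.9,"wx": 0,"wy": 0,"wz": 0},{"dx": 0,"dy": 0,"dz": -2.9,"wx": 0,"wy": 0,"wz": 0}]}}

```text
time_s: 25.2
ee_pos: [0.5889, 0.0432, 0.1928]
orientation: [0.572, -0.572, 0.414, -0.418]
contact_force: [-6.6, 0.3, 15.9]
gripper_width: 0.0254
```

```bash
python3 fz.py 6
```

```text
25.45 [0.5889 0.0432 0.1928] mean [-6.52  0.31 16.43] sd [0.37 0.41 0.3 ] fz [15.9 16.7 16.7 16.4 16.7 16.3]
```

```bash
python3 fz.py 20; python3 look.py 21 side
```

```text
26.4 [0.5889 0.0432 0.1928] mean [-6.62  0.53 16.72] sd [0.54 0.55 0.5 ] fz [16.3 16.6 16.8 16.5 17.6 16.9 16.6 16.1 16.6 16.9 16.2 17.7 15.8 17.1
 16.4 16.4 16.9 16.4 17.1 17.5]
26.4 [0.5889 0.0432 0.1928] [-6.186   0.1639 17.5122] 0.025448695232006286
[ 0.0053 -0.0034 -1.    ] [0.9516 0.3072 0.004 ]
side [312.2638 220.4378]
```

View pics/side21c.png

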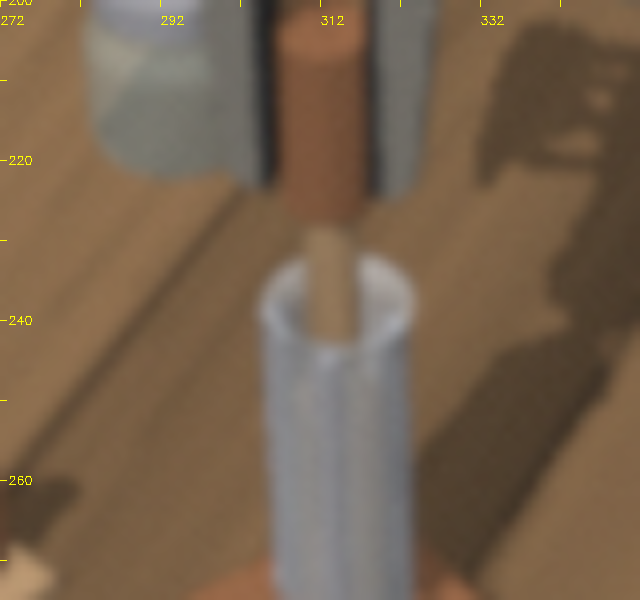

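>>> {"api": "play_rows", "payload": {"plan": [{"dx": -0.5,"dy": 0,"dz": 2,"wx": 0,"wy": 0.2,"wz": 0},{"dx": -0.8,"dy": 0,"dz": 8,"wx": 0,"wy": 0.2,"wz": 0},{"dx": -0.8,"dy": 0,"dz": 25,"wx": 0,"wy": 0.2,"wz": 0},{"dx": -0.8,"dy": 0,"dz": 50,"wx": 0,"wy": 0.2,"wz": 0},{"dx": -0.8,"dy": 0,"dz": 80,"wx": 0,"wy": 0.2,"wz": 0}]}}

```text
time_s: 26.95
ee_pos: [0.5872, 0.0433, 0.2718]
orientation: [-0.57, 0.573, -0.416, 0.416]
contact_force: [-0.2, 0.2, -0.2]
gripper_width: 0.0253
```

```bash
python3 look.py 22 side top;  python3 -c "
from h import *
im=cv2.imread('pics/side22.png');crop(im,290,170,50,75,8,'z22')
im=cv2.imread('pics/top22.png');crop(im,285,210,50,50,10,'z22t')"
```

```text
26.95 [0.5872 0.0433 0.2718] [-0.2033  0.1873 -0.2003] 0.025266388479214006
[-0.0015 -0.0029 -1.    ] [ 0.9517  0.3072 -0.0024]
side [311.9173 190.7951]
top [304.6735 226.3674]
```

View pics/z22.png

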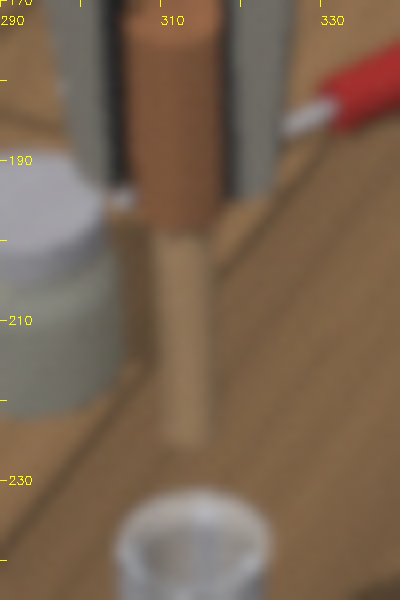

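```bash
python3 - <<'E'
from h import *
np.set_printoptions(precision=2,suppress=True)
p=np.array([.5872,.0433,.2718])
b=np.array([.6,.6])
t=p-[0,0,.0874]
print(proj("side",t)+b,[proj("side",t+d)-proj("side",t) for d in np.eye(3)*.001])
print("hb",proj("side",p-[0,0,.0124])+b)
im=cv2.imread("pics/side22.png")[185:232,296:330].astype(float)
im=np.clip((im-40)*2,0,255).astype(np.uint8)
cv2.imwrite("pics/e22.png",cv2.resize(im,None,fx=14,fy=14,interpolation=cv2.INTER_NEAREST))
E
```

```text
[313.64 224.27] [array([-0.41, -0.13]), array([-0.21,  0.27]), array([-0.01, -0.35])]
hb [312.68 196.33]
```

View pics/e22.png

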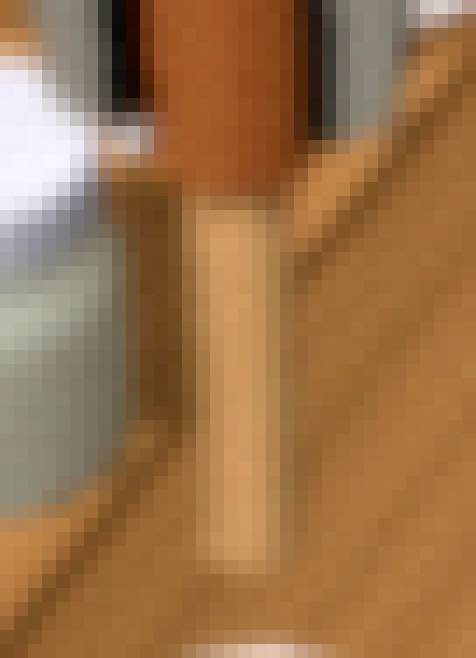

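>>> {"api": "play_rows", "payload": {"plan": [{"dx": -4,"dy": -10,"dz": 15,"wx": 0,"wy": 0,"wz": 0},{"dx": -20,"dy": -45,"dz": 20,"wx": 0,"wy": 0,"wz": 0},{"dx": -38,"dy": -83,"dz": 20,"wx": 0,"wy": 0,"wz": 0},{"dx": -56,"dy": -123,"dz": 10,"wx": 0,"wy": 0,"wz": 0},{"dx": -74,"dy": -162,"dz": 0,"wx": 0,"wy": 0,"wz": 0}]}}

```text
time_s: 27.55
ee_pos: [0.515, -0.1209, 0.2766]
orientation: [0.572, -0.571, 0.413, -0.42]
contact_force: [-0.2, -0.2, -2.2]
gripper_width: 0.0252
```

```bash
python3 -c "
from h import *
crop(robot.camera('side'),285,210,55,75,8,'z23');cv2.imwrite('pics/top23.png',robot.camera('top'))
crop(cv2.imread('pics/top23.png'),285,210,50,50,10,'z23t')"
```

```text
(no output)
```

View pics/z23.png

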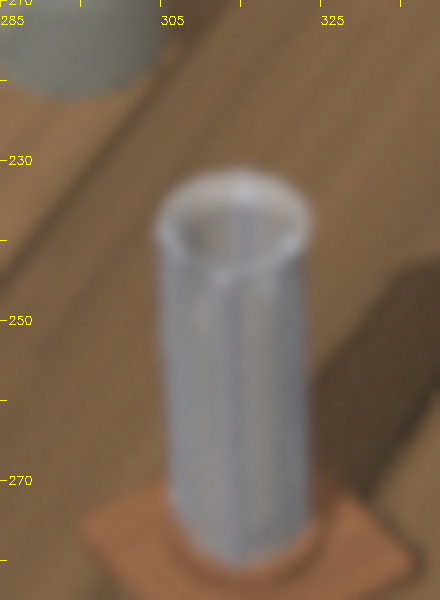

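View pics/z23t.png

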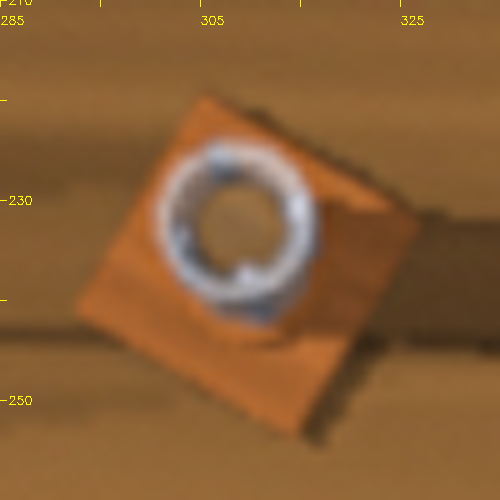

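>>> {"api": "play_rows", "payload": {"plan": [{"dx": -18,"dy": -38,"dz": -10,"wx": 0,"wy": 0,"wz": 0},{"dx": -36,"dy": -76,"dz": -30,"wx": 0,"wy": 0,"wz": 0},{"dx": -50,"dy": -105,"dz": -60,"wx": 0,"wy": 0,"wz": 0},{"dx": -53,"dy": -111,"dz": -90,"wx": 0,"wy": 0,"wz": 0},{"dx": -53,"dy": -111,"dz": -105,"wx": 0,"wy": 0,"wz": 0}]}}

```text
time_s: 28.15
ee_pos: [0.4582, -0.2339, 0.1666]
orientation: [-0.57, 0.57, -0.418, 0.419]
contact_force: [0.2, 1.0, -0.8]
gripper_width: 0.0251
```

```bash
cat > tgt.py <<'E'
from h import *
from scipy.spatial.transform import Rotation as Ro
robot.camera("side");robot.camera("side");s=robot.state()
R=Ro.from_quat(s['orientation'],scalar_first=True)
y=np.array([-.0004,.0012,-1]);z=np.array([.9524,.3049,0.]);x=np.cross(y,z);x/=np.linalg.norm(x);z=np.cross(x,y/np.linalg.norm(y))
G=Ro.from_matrix(np.stack([x,y/np.linalg.norm(y),z],1))
print("to go mm",((np.array([.4621,-.232,.0974])-s['ee_pos'])*1000).round(1),"rot deg",(G*R.inv()).as_rotvec(degrees=True).round(2),s['contact_force'].round(1),s['time_s'])
E
python3 tgt.py; python3 look.py 24 side
```

```text
to go mm [  3.7   0.7 -69.4] rot deg [0.06 0.03 0.24] [-0.1  1.2 -0.3] 28.25
28.25 [ 0.4584 -0.2327  0.1668] [-0.0824  1.2102 -0.2999] 0.02531403636272077
[ 0.0001  0.0001 -1.    ] [0.9537 0.3009 0.0002]
side [409.1796 178.2164]
```

View pics/side24c.png

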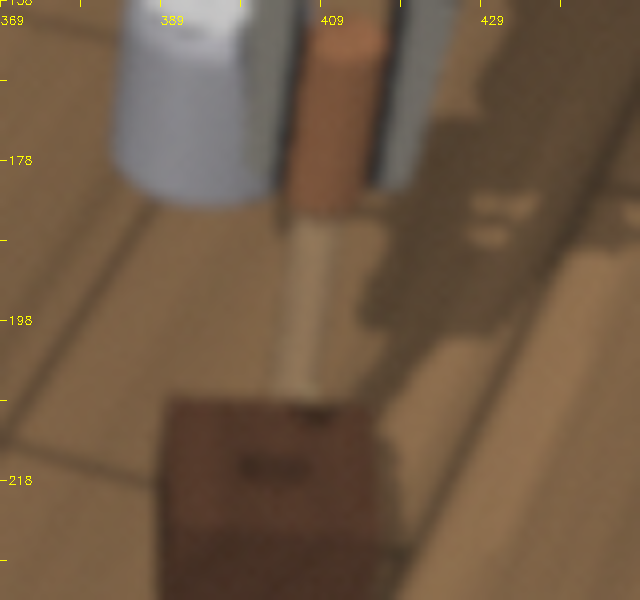

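>>> {"api": "play_rows", "payload": {"plan": [{"dx": 3.7,"dy": 0.7,"dz": -6,"wx": 0,"wy": 0,"wz": 0.2},{"dx": 3.7,"dy": 0.7,"dz": -12,"wx": 0,"wy": 0,"wz": 0.2},{"dx": 3.7,"dy": 0.7,"dz": -20,"wx": 0,"wy": 0,"wz": 0.2},{"dx": 3.7,"dy": 0.7,"dz": -22,"wx": 0,"wy": 0,"wz": 0.2},{"dx": 3.7,"dy": 0.7,"dz": -22,"wx": 0,"wy": 0,"wz": 0.2}]}}

```text
time_s: 28.8
ee_pos: [0.4631, -0.2323, 0.1463]
orientation: [-0.571, 0.571, -0.416, 0.418]
contact_force: [-1.0, 0.6, -0.3]
gripper_width: 0.0254
```

```bash
python3 tgt.py; python3 look.py 25 side; python3 -c "
from h import *
crop(cv2.imread('pics/side25.png'),380,170,50,60,11,'z25')"
```

```text
to go mm [ -1.3   0.6 -49.6] rot deg [0.21 0.2  0.  ] [-0.7  0.2 -0.9] 28.9
28.9 [ 0.4634 -0.2326  0.147 ] [-0.7029  0.2087 -0.8848] 0.02525330917939835
[ 0.003  -0.0024 -1.    ] [0.9524 0.3048 0.0022]
side [406.3081 184.2365]
```

View pics/z25.png

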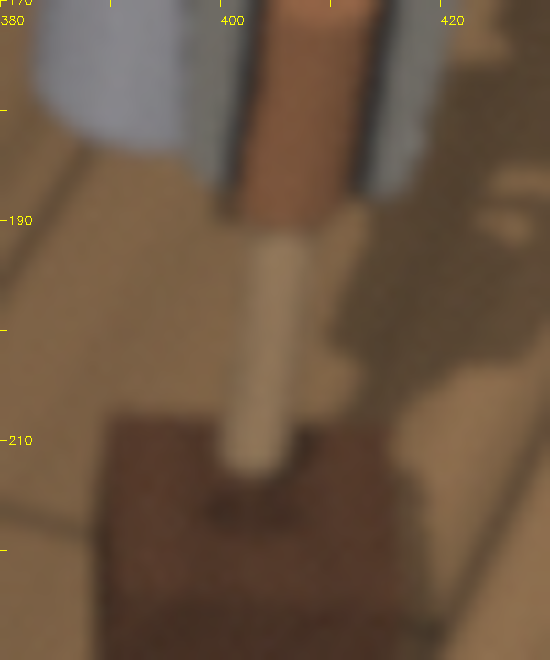

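```bash
python3 - <<'E'
from h import *
im=cv2.imread("pics/side25.png")[186:232,386:420].astype(float)
im=np.clip((im-25)*2.6,0,255).astype(np.uint8)
cv2.imwrite("pics/e25.png",cv2.resize(im,None,fx=14,fy=14,interpolation=cv2.INTER_NEAREST))
E
```

```text
(no output)
```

View pics/e25.png

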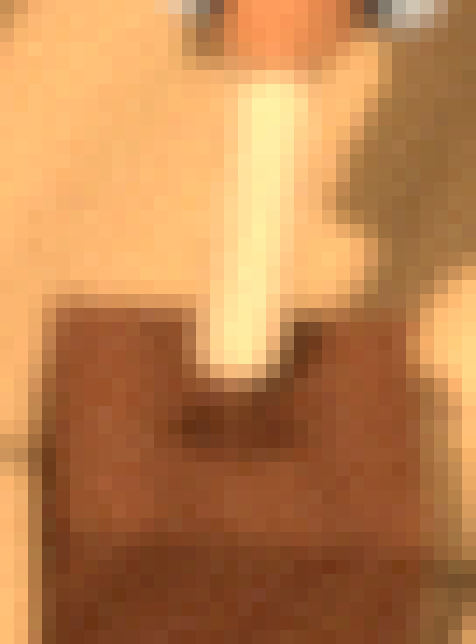

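>>> {"api": "play_rows", "payload": {"plan": [{"dx": -1,"dy": -0.5,"dz": -3,"wx": 0.2,"wy": 0.2,"wz": 0},{"dx": -1,"dy": -0.5,"dz": -6,"wx": 0.2,"wy": 0.2,"wz": 0},{"dx": -1,"dy": -0.5,"dz": -10,"wx": 0.2,"wy": 0.2,"wz": 0},{"dx": -1,"dy": -0.5,"dz": -10,"wx": 0.2,"wy": 0.2,"wz": 0}]}}

```text
time_s: 29.35
ee_pos: [0.462, -0.2329, 0.1362]
orientation: [0.571, -0.571, 0.418, -0.416]
contact_force: [-0.0, 0.2, -0.6]
gripper_width: 0.0257
```

```bash
python3 tgt.py; python3 look.py 26 side; python3 - <<'E'
from h import *
im=cv2.imread("pics/side26.png")[186:232,386:420].astype(float)
im=np.clip((im-25)*2.6,0,255).astype(np.uint8)
cv2.imwrite("pics/e26.png",cv2.resize(im,None,fx=14,fy=14,interpolation=cv2.INTER_NEAREST))
E
```

```text
to go mm [ -0.2   1.1 -39.5] rot deg [-0.   -0.01  0.  ] [-0.3  0.2 -1.6] 29.45
29.45 [ 0.4623 -0.2331  0.1369] [-0.3046  0.2114 -1.5541] 0.025341707981904472
[-0.0006  0.0012 -1.    ] [ 0.9524  0.3048 -0.0002]
side [406.2905 187.498 ]
```

View pics/e26.png

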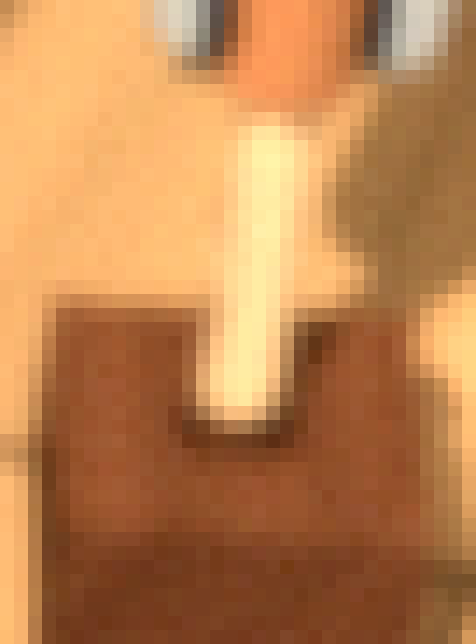

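>>> {"api": "play_rows", "payload": {"plan": [{"dx": 0,"dy": 0.3,"dz": -2,"wx": 0,"wy": 0,"wz": 0},{"dx": 0,"dy": 0.3,"dz": -4,"wx": 0,"wy": 0,"wz": 0},{"dx": 0,"dy": 0.3,"dz": -6,"wx": 0,"wy": 0,"wz": 0},{"dx": 0,"dy": 0.3,"dz": -8,"wx": 0,"wy": 0,"wz": 0},{"dx": 0,"dy": 0.3,"dz": -10,"wx": 0,"wy": 0,"wz": 0}]}}

```text
time_s: 30.0
ee_pos: [0.4624, -0.2329, 0.1268]
orientation: [0.571, -0.571, 0.417, -0.417]
contact_force: [-0.3, 0.3, -0.5]
gripper_width: 0.0252
```

No contact force and the tip should be about 5 mm inside the hole. Continuing down.

>>> {"api": "play_rows", "payload": {"plan": [{"dx": 0,"dy": 0.2,"dz": -3,"wx": 0,"wy": 0,"wz": 0},{"dx": 0,"dy": 0.2,"dz": -6,"wx": 0,"wy": 0,"wz": 0},{"dx": 0,"dy": 0.2,"dz": -9,"wx": 0,"wy": 0,"wz": 0},{"dx": 0,"dy": 0.2,"dz": -12,"wx": 0,"wy": 0,"wz": 0},{"dx": 0,"dy": 0.2,"dz": -15,"wx": 0,"wy": 0,"wz": 0}]}}

```text
time_s: 30.5
ee_pos: [0.4624, -0.2327, 0.1116]
orientation: [0.571, -0.571, 0.417, -0.417]
contact_force: [0.3, 0.1, -0.8]
gripper_width: 0.0258
```

```bash
python3 tgt.py; python3 look.py 27 side
```

```text
to go mm [ -0.    0.5 -13.9] rot deg [-0.03 -0.04  0.  ] [-0.2 -0.3 -0.6] 30.6
30.6 [ 0.4621 -0.2325  0.1113] [-0.1903 -0.2765 -0.5694] 0.02503272085406257
[-0.0011  0.0017 -1.    ] [ 0.9524  0.3048 -0.0006]
side [405.1042 195.7364]
```

View pics/side27c.png

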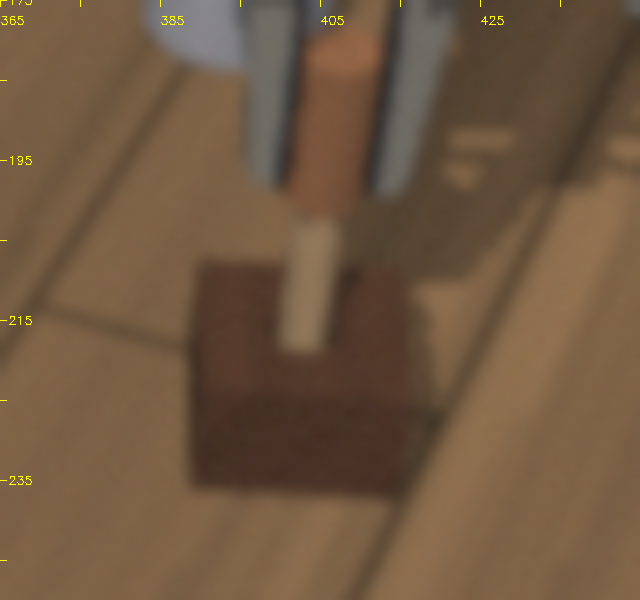

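In the hole (rod enters stand top at crop ~(303,350)). Going down the last stretch.

>>> {"api": "play_rows", "payload": {"plan": [{"dx": 0,"dy": 0.3,"dz": -3,"wx": 0,"wy": 0,"wz": 0},{"dx": 0,"dy": 0.3,"dz": -6,"wx": 0,"wy": 0,"wz": 0},{"dx": 0,"dy": 0.3,"dz": -9,"wx": 0,"wy": 0,"wz": 0},{"dx": 0,"dy": 0.3,"dz": -11,"wx": 0,"wy": 0,"wz": 0}]}}

```text
time_s: 31.05
ee_pos: [0.4621, -0.2321, 0.1001]
orientation: [0.571, -0.571, 0.418, -0.416]
contact_force: [-1.0, 0.5, -0.8]
gripper_width: 0.0253
```

>>> {"api": "play_rows", "payload": {"plan": [{"dx": 0,"dy": 0,"dz": -0.5,"wx": 0,"wy": 0,"wz": 0},{"dx": 0,"dy": 0,"dz": -1,"wx": 0,"wy": 0,"wz": 0},{"dx": 0,"dy": 0,"dz": -1.5,"wx": 0,"wy": 0,"wz": 0},{"dx": 0,"dy": 0,"dz": -2,"wx": 0,"wy": 0,"wz": 0}]}}

```text
time_s: 31.45
ee_pos: [0.4622, -0.2322, 0.0982]
orientation: [0.571, -0.571, 0.417, -0.416]
contact_force: [-0.3, 0.8, -0.3]
gripper_width: 0.0252
```

>>> {"api": "play_rows", "payload": {"plan": [{"dx": 0,"dy": 0,"dz": -0.5,"wx": 0,"wy": 0,"wz": 0},{"dx": 0,"dy": 0,"dz": -1,"wx": 0,"wy": 0,"wz": 0},{"dx": 0,"dy": 0,"dz": -1.5,"wx": 0,"wy": 0,"wz": 0}]}}

```text
time_s: 31.75
ee_pos: [0.4624, -0.2324, 0.0973]
orientation: [0.571, -0.571, 0.417, -0.416]
contact_force: [-0.8, 0.8, 6.3]
gripper_width: 0.0252
```

```bash
python3 fz.py 4
```

```text
31.9 [ 0.4624 -0.2324  0.0973] mean [-1.8   0.8   5.32] sd [0.6  0.33 0.75] fz [6.3 4.2 5.4 5.4]
```

>>> {"api": "play_rows", "payload": {"plan": [{"dx": 0,"dy": 0,"dz": 0,"wx": 0,"wy": 0,"wz": 0},{"dx": 0,"dy": 0,"dz": 0,"wx": 0,"wy": 0,"wz": 0},{"dx": 0,"dy": 0,"dz": 0,"wx": 0,"wy": 0,"wz": 0},{"dx": 0,"dy": 0,"dz": 0,"wx": 0,"wy": 0,"wz": 0},{"dx": 0,"dy": 0,"dz": 0,"wx": 0,"wy": 0,"wz": 0}], "jaw": -1}}

```text
time_s: 32.4
ee_pos: [0.4623, -0.2324, 0.0971]
orientation: [0.571, -0.571, 0.417, -0.416]
contact_force: [0.0, -0.4, -0.8]
gripper_width: 0.0629
```

>>> {"api": "play_rows", "payload": {"plan": [{"dx": 0,"dy": 0,"dz": 0,"wx": 0,"wy": 0,"wz": 0},{"dx": 0,"dy": 0,"dz": 0,"wx": 0,"wy": 0,"wz": 0},{"dx": 0,"dy": 0,"dz": 0,"wx": 0,"wy": 0,"wz": 0}]}}

```text
time_s: 32.7
ee_pos: [0.4623, -0.2324, 0.0972]
orientation: [0.571, -0.571, 0.417, -0.416]
contact_force: [-0.2, -0.2, -0.4]
gripper_width: 0.0872
```

```bash
python3 look.py 28 side
```

```text
32.7 [ 0.4623 -0.2324  0.0972] [-0.2411 -0.2339 -0.3837] 0.0871755050723085
[-0.0008  0.0012 -1.    ] [ 0.9524  0.3049 -0.0004]
side [404.3794 200.086 ]
```

View pics/side28c.png

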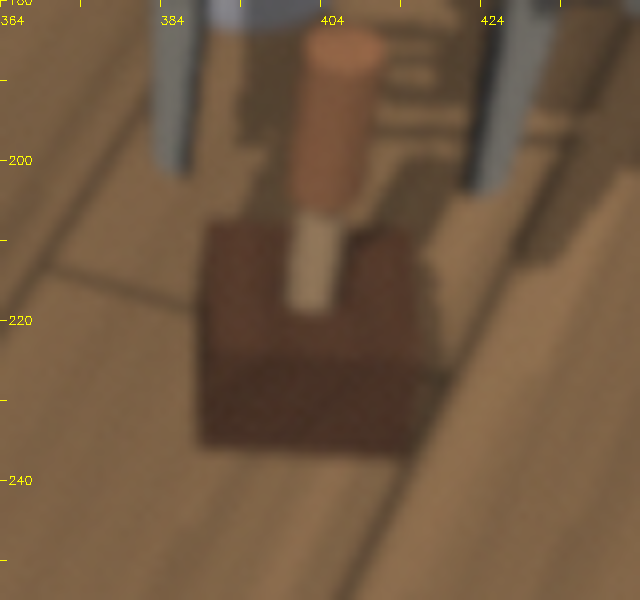

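>>> {"api": "play_rows", "payload": {"plan": [{"dx": 0,"dy": 0,"dz": 15,"wx": 0,"wy": 0,"wz": 0},{"dx": 0,"dy": 0,"dz": 45,"wx": 0,"wy": 0,"wz": 0},{"dx": 0,"dy": 0,"dz": 85,"wx": 0,"wy": 0,"wz": 0},{"dx": 0,"dy": 0,"dz": 125,"wx": 0,"wy": 0,"wz": 0},{"dx": 0,"dy": 0,"dz": 150,"wx": 0,"wy": 0,"wz": 0}]}}

```text
time_s: 33.25
ee_pos: [0.4632, -0.233, 0.2507]
orientation: [0.571, -0.571, 0.416, -0.418]
contact_force: [-0.4, -1.0, -0.5]
gripper_width: 0.0913
```

>>> {"api": "play_rows", "payload": {"plan": [{"dx": -20,"dy": -10,"dz": 10,"wx": 0,"wy": 0,"wz": 0},{"dx": -45,"dy": -20,"dz": 10,"wx": 0,"wy": 0,"wz": 0},{"dx": -70,"dy": -25,"dz": 10,"wx": 0,"wy": 0,"wz": 0},{"dx": -90,"dy": -30,"dz": 10,"wx": 0,"wy": 0,"wz": 0},{"dx": -90,"dy": -30,"dz": 10,"wx": 0,"wy": 0,"wz": 0}]}}

```text
time_s: 33.75
ee_pos: [0.3718, -0.2635, 0.2608]
orientation: [-0.571, 0.571, -0.416, 0.419]
contact_force: [0.7, -0.1, 0.4]
gripper_width: 0.0918
```

```bash
python3 look.py 29 side top; python3 -c "
from h import *
crop(cv2.imread('pics/side29.png'),375,175,60,70,8,'z29')
crop(cv2.imread('pics/top29.png'),285,210,50,50,10,'z29t')"
```

```text
33.75 [ 0.3718 -0.2635  0.2608] [ 0.7209 -0.129   0.3549] 0.09175474633555569
[ 0.0025 -0.0022 -1.    ] [0.9531 0.3026 0.0017]
side [454.155  146.7644]
top [429.5346 319.1188]
```

View pics/z29.png

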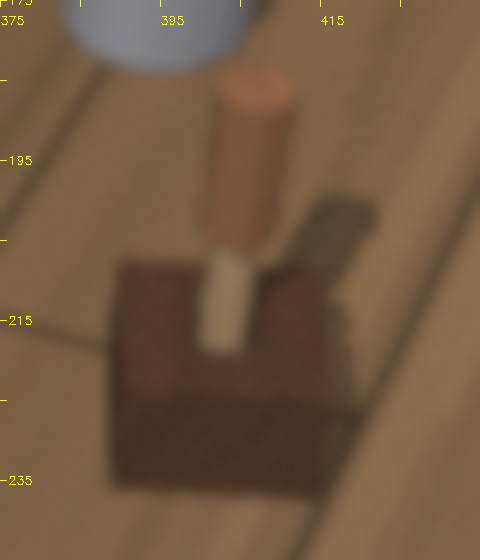

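View pics/side29.png

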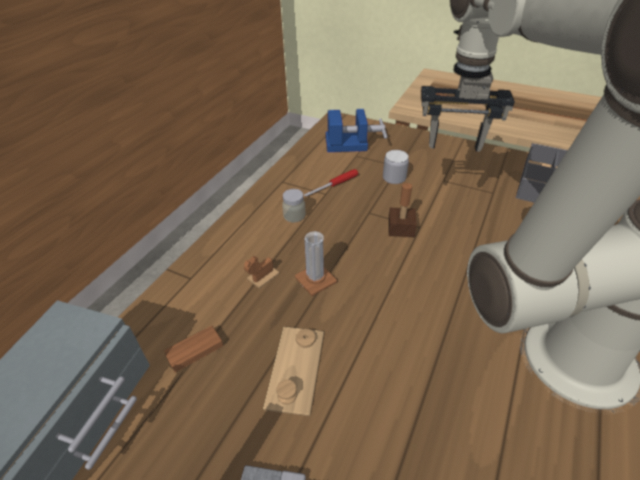

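View pics/top29.png

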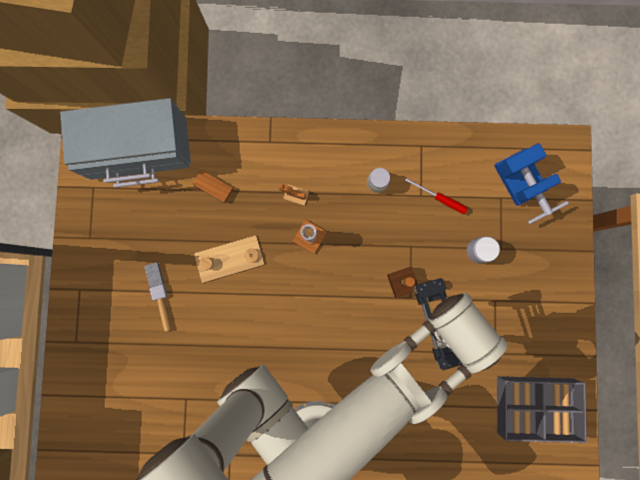

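```bash
python3 -c "
from plant import robot
print(robot.sign_off())"
```

```text
the job is handed in; nothing more can be done
None
```

The job is handed in at about 34 s of the 72 s limit. The loose roller and the stuck one are both packed to the bottom of the tube, and the ramrod is back upright in its stand.

- **Roller:** I started it about 14 mm into the mouth and let go. It stood upright there on its own before I fetched the ramrod.
- **Push:** Both rollers moved at about 10 N. About 36–37 mm below the mouth the force climbed to 16 N and the stack stopped moving. That depth is inside the stated 16–42 mm range.
- **Lean:** I held about 17 N down (mean after zeroing) for about 1.2 s, after about 0.4 s at 15 N. The highest reading was about 18.5 N, well under 30 N. A sideways force of 6–7 N was also present during the hold.
- **Ramrod:** It touched the floor of the hole at the same height, within 0.1 mm, as when I picked it up, so it had not slipped in the grip. After release, the side view of the stand matched the starting picture.
- **Last pictures:** The tube mouth is empty down to the packed stack, nothing else appears to have moved, and the gripper is open and clear of everything.

**Disagreements:**
- **Cameras:** The two views differed by 2–4 mm in y, so I used the fingertips seen in the side view as a cross-check.
- **First push contact:** The ramrod landed about 4 mm off the roller's centre. I lifted it and re-centred it before pushing further.

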